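Lock the grooved adapter into the fluid coupler

TASK

Take the smaller of the two brass grooved adapters from the tray and set it upright in the mouth of the coupler on the bench, nose down, gently, without crushing the rubber seal that it comes to rest on, while both cam arms are still up. Then swing the two cam arms down together, keeping them roughly level with each other and never forcing them, until both are fully home and the adapter is drawn tight onto the seal. Leave the other things where they are and let go.

Things in the scene. Friction and masses are not known exactly. Their poses are not given: they have to be found in the camera images.
- stand: Fixed filling stand. Origin: centre of its underside on the bench, z up. Base plate 100 x 100 x 8 mm; a pipe stub along its own +x at 24 mm height. The coupler head stands on its z axis, mouth up, above a 72 mm wide disc (top at 60 mm). The head was set by hand and sits up to 14 mm higher or lower than all heights given here; that offset is not measured and does not change when pushed.
- mouth (a point): Nominal centre of the coupler's rim, 99 mm above the bench (true rim and all of the head up to 14 mm higher or lower). Bore 33.4 mm across, outer wall 44 mm across. Rubber seal at the bottom of the bore, nominally 29.5 mm below the rim. Axes as the stand's.
- pins (a point): Nominal point midway between the two arms' hinge pins, 90 mm above the bench (true one up to 14 mm higher or lower). The pins lie at y = +22 and -22 mm from it and run along x, held by ears at x = -12 to 12 mm, no higher than the rim. Axes as the stand's.
- cam_left (a joint): Cam arm on the stand's +y side: brass bar 12 mm wide, 6 thick, 62 long from its pin, thin wire ring at its end. 0 rad: 45 degrees up and outward; grows as it swings outward and down; 0.79 level; stop at 1.65. Starts at 0 to 0.25. Stiff (0.08 N m), stays where left; from about 0.5 its cam draws the adapter down and resistance rises: 5 to 12 N when pressed 20 to 35 mm out from the pin.
- cam_right (a joint): The same arm on the stand's -y side, same values, same stop at 1.65.
- seal (a joint): How far the rubber seal at the bottom of the bore is squeezed down, in m: 0 free, springy at 3.5 N per mm, crushed above 0.0045, bottom at 0.006. An adapter resting on it by its weight gives about 0.001; a locked one about 0.0025.
- plug: The adapter to use: a brass plug standing on its nose in the tray. Origin: centre of its underside, z up its axis. 50 mm tall, 0.2 to 0.4 kg: nose 26 mm across widening to 31 mm at 4 mm height, barrel 31 mm to 14 mm height, groove 24 mm across between 17.5 and 28 mm, collar 31 mm at 31.5 to 36 mm, grip knob 28 mm from 36 mm to the top. Seated, the knob stands above the rim.
- big_plug: Spare adapter of the next size, 45 mm across and 56 mm tall, also standing in the tray; does not fit. Origin at its underside.
- tray: Fixed dark steel tray 160 (x) by 240 (y) mm, floor 3 mm thick, rim 12 mm high. Origin: centre of its underside.
- ring: Black rubber washer 48 mm across, 6 mm thick, lying in the tray.
- wrench: Wrench 160 mm long lying on the bench.
- screwdriver: Screwdriver 180 mm long lying on the bench.
- oil_bottle: White bottle 64 mm across, 170 mm tall, origin at its underside.
- jar: Clear jar with steel cap 72 mm across, 80 mm tall, origin at its underside.
- filter: Dark cylindrical filter 76 mm across, 85 mm tall, origin at its underside.
There are look-alikes about, which are no part of the job. Leave any red or turquoise look-alike of the stand alone.

How it is judged:
By the outcome, as a careful person would: the job done as asked, in the order asked, and still so for the second after the job is handed in, with the robot touching nothing.
It also fails if it takes over 53 s, if anything falls off the work surface, if the arm or the gripper's body presses on something with over 40 N, if the wrist force passes 120 N, or if a joint passes its speed limit or range.

ROBOT

A 7-joint arm with a two-finger parallel gripper is mounted at the origin on the work surface. World frame = base frame: x ahead of the robot, y to its left, z up, the work surface at z = 0. Lengths are in m, angles in rad, forces in N, time in s.
With the tool pointing down it reaches from about 0.4 to 0.875 m from the base axis. Payload 19.3 kg.
Tool frame: the origin (TCP) lies midway between the tips of the shut fingers; the grasp point (between the pads) lies 19 mm behind it (bot.grip_point_offset is the distance from the TCP to the grasp point, in m); z points along the fingers, y is the direction in which the jaws open and shut (so a half turn about z gives the same grasp; the last joint's range is limited). The gripper opens to 85 mm and grips with 20 to 120 N. Pads are 22 mm wide; open, the fingers measure 114 mm over their backs; the gripper's body (76 mm by 85 mm) begins 54 mm behind the grasp point. The pads swing forward as they close: fully open they stand 13 mm farther back than shut.
Start: joints at [-1.391, 0.521, -0.036, 1.599, 0.021, 1.021, -0.113], TCP at [0.155, 0.606, 0.231] pointing down, gripper open.
Joint ranges: [-2.91, 2.91], [-0.3, 2.13], [-1.5, 1.42], [0.17, 2.43], [-1.26, 4.41], [0.16, 1.93], [-2.52, 2.52]. Speed limits (rad/s): [1.89, 1.89, 2.39, 2.39, 3.01, 3.01, 3.01].

INTERFACE

Orientations are given as [roll, pitch, yaw] about the fixed x, y, z axes, in that order (R = Rz(yaw) Ry(pitch) Rx(roll)).
In Python, from workcell import bot, viewer, workorder gives the robot as it stands.
- The arm moves only by the tool move_arm, never from a script. Its argument "plan" is a list of rows, each a list of 6 numbers: the shift along the tool's x, y, z scaled (see below), then the turn, a rotation vector about the tool's x, y, z scaled (see below). A call has 1 to 5 rows; each row shifts and turns the commanded pose from where the row before left it, along the tool's axes as they then stand; what a row does not reach is not made up. The controller multiplies each number of a shift by 0.025 m and each number of a turn by pi rad. A row lasts 1/10 s, in which the tool goes at most 50 mm and 8.59 degrees, less where a joint would pass 70% of its speed; a pose out of reach is approached as far as the arm can. A call with a number of a shift or a turn outside -1 to 1 is refused whole. A call with a gripper value outside its range is refused whole. "claw" is the closure, from -1 (fully open) to 1 (shut), so that 0 is half open, set as the call begins (left out, the last holds). The fingers move at their own pace and stop on an object; "force" is the grip in N (left out, the last holds). Time passes only in rows, so rows that do not move let the fingers close. It gives the time, the measured TCP pose, the force and the opening at its end, in the units of the state.
- bot.observe(): the state, without advancing time (a new reading comes with each control period).
- viewer.grab_frame(name): name is "scene" or "top" or "wrist"; returns the picture (480x640x3 uint8, red, green, blue); there is no depth.
- viewer.camera_info(name): a dict with "K" (3x3 intrinsics, pixels), "D" ([k1, k2, p1, p2, k3] as OpenCV has them; the pictures are not rectified), "R" (3x3) and "t" (3): a world point X has camera coordinates R X + t. Camera axes: x right, y down, z forward; pixel columns grow to the right and rows downward; lengths in m; the calibration is good to about 2 mm. A picture is of the moment at which its call begins: read the wrist's pose just before it. camera_info takes no time and is no camera call; for the wrist camera it gives the pose at the moment of the call.
- workorder.job_done(): hands the job in, once; it reports no verdict.
The state is a dict: "clock": time; "qpos": joint angles; "qd": joint speeds; "joint_efforts": joint torques, N m; "position": TCP position; "tool_rot": TCP orientation; "force": force on the tool from outside, world axes, zero at the start; "moment": the same for the moment, N m; "grip_width": finger opening in m.
Only numpy, scipy, OpenCV 4.12 (cv2) and the standard library are available. Lean on these libraries where they do the work, as an engineer would, in place of code of your own. Each camera call takes 0.05 s, during which the arm holds its last target.

## Working session

There is one attempt and no reset: what is moved stays moved. The work goes in short steps, Python scripts to look and compute and a tool call to move; the robot and the scene stay as the last step left them, time stands still between calls to the robot, and variables do not carry over. Pictures are saved under pics/ and viewed, and the job is handed in when it is done.

Besides the shell and the picture viewer there is one more tool, called after "Emit:" as name([rows], argument=value, ...), one row to a line, values as JSON. move_arm: Moves the arm, as the interface text tells. Shifts and turns lie within -1 to 1; 1 stands for 0.025 m of shift or pi rad of turn. Its arguments: {"type":"object","properties":{"plan":{"type":"array","items":{"type":"array","items":{"type":"number"}}},"claw":{"type":"number"},"force":{"type":"number"}},"required":["plan"]}

```bash
mkdir -p pics; ls; python3 - <<'E'
from workcell import bot, viewer, workorder
import cv2
print(bot.observe())
for n in ["scene","top","wrist"]:
    im=viewer.grab_frame(n); cv2.imwrite(f"pics/{n}0.png",im[:,:,::-1])
    c=viewer.camera_info(n); print(n,c)
E
```

```text
pics
{'clock': 0.0, 'qpos': array([-1.39119777,  0.52199706, -0.03634189,  1.59999337,  0.02120171,
        1.02112403, -0.11277577]), 'qd': array([-0.00103145,  0.00049535,  0.00014077,  0.0016844 , -0.00039416,
       -0.00181197, -0.00027279]), 'joint_efforts': array([ 1.13726178e-04, -9.27119780e+01,  1.98019199e+00, -3.69927263e+01,
        1.78764848e-02,  8.13331601e-03,  2.96864425e-05]), 'position': array([0.15445011, 0.60526529, 0.23074138]), 'tool_rot': array([-3.14045848e+00,  7.62538501e-05,  2.89182158e+00]), 'force': array([-0.75508353, -0.45820755, -0.14567157]), 'moment': array([-0.00872659,  0.00989993,  0.04086389]), 'grip_width': 0.08524600526264456}
scene {'K': array([[499.63232447,   0.        , 327.90145401],
       [  0.        , 499.63232447, 240.74263401],
       [  0.        ,   0.        ,   1.        ]]), 'D': array([0.03936724, 0.        , 0.        , 0.        , 0.        ]), 'R': array([[ 0.33146583,  0.94345376, -0.00504138],
       [ 0.69343655, -0.24724304, -0.67676926],
       [-0.63974695,  0.22083   , -0.73617794]]), 't': array([-0.25897686, -0.2
[... 254 characters left out ...]
0.        ]), 'R': array([[ 0.07408971, -0.9972463 ,  0.00324476],
       [-0.97740345, -0.07326065, -0.19828103],
       [ 0.19797274,  0.01151914, -0.98013984]]), 't': array([0.06130445, 0.49898562, 1.01364899])}
wrist {'K': array([[417.7621913 ,   0.        , 318.74799703],
       [  0.        , 417.7621913 , 237.25094267],
       [  0.        ,   0.        ,   1.        ]]), 'D': array([-0.01594235,  0.        ,  0.        ,  0.        ,  0.        ]), 'R': array([[ 2.47042560e-01,  9.69004504e-01, -4.95482629e-04],
       [ 9.35865680e-01, -2.38461350e-01,  2.59406269e-01],
       [ 2.51247690e-01, -6.45480941e-02, -9.65768162e-01]]), 't': array([-0.62515834, -0.03388784,  0.37867969])}
```

View pics/scene0.png

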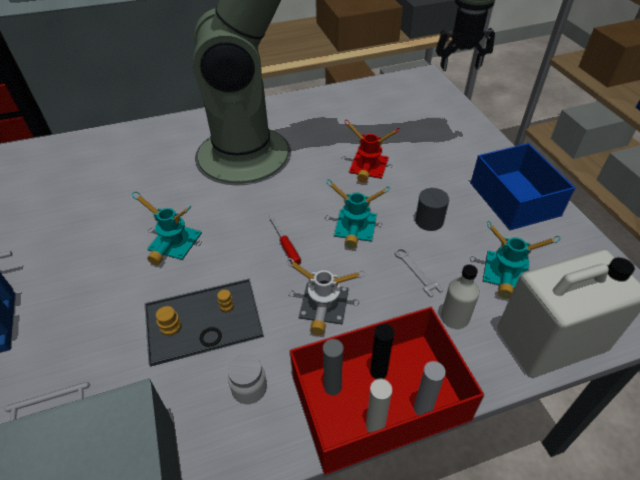

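View pics/top0.png

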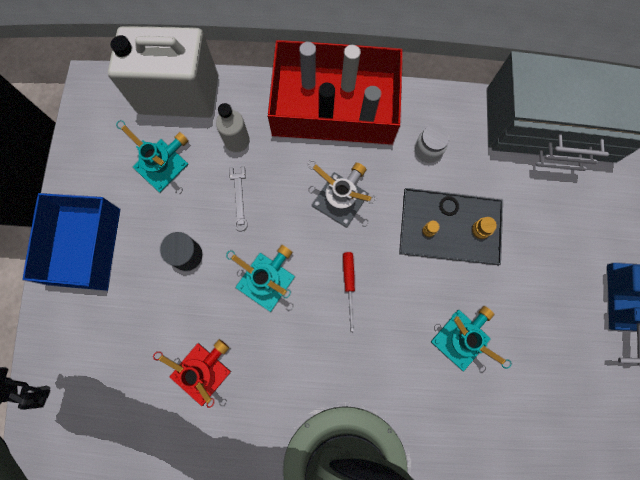

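View pics/wrist0.png

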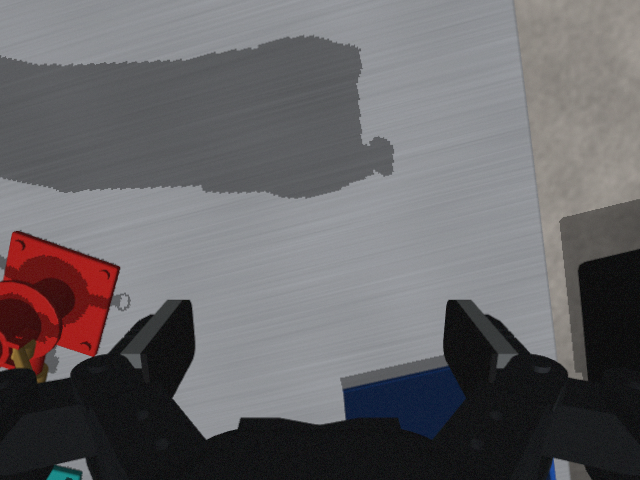

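```bash
cat > h.py <<'E'
import numpy as np, cv2, json
def ray(c,uv):
    p=cv2.undistortPoints(np.array([[uv]],float),c["K"],c["D"])[0,0]
    d=c["R"].T@np.array([p[0],p[1],1.]); o=-c["R"].T@c["t"]; return o,d/np.linalg.norm(d)
def plane(c,uv,z):
    o,d=ray(c,uv); return o+d*(z-o[2])/d[2]
def proj(c,X):
    r,_=cv2.Rodrigues(c["R"]); return cv2.projectPoints(np.array(X,float).reshape(-1,3),r,c["t"],c["K"],c["D"])[0][:,0]
def tri(obs):
    A=np.zeros((3,3));b=np.zeros(3);rs=[ray(c,u) for c,u in obs]
    for o,d in rs:
        M=np.eye(3)-np.outer(d,d);A+=M;b+=M@o
    X=np.linalg.solve(A,b); return X,[np.linalg.norm((np.eye(3)-np.outer(d,d))@(X-o))*1000 for o,d in rs]
E
python3 - <<'E'
import cv2
a=cv2.imread("pics/top0.png");b=cv2.imread("pics/scene0.png")
c1=cv2.resize(a[150:240,295:395],(800,720)[:2] if 0 else (600,540),interpolation=cv2.INTER_CUBIC)
cv2.imwrite("pics/c_top_stand.png",c1)
cv2.imwrite("pics/c_scene_stand.png",cv2.resize(b[250:340,280:380],(600,540),interpolation=cv2.INTER_CUBIC))
t=cv2.resize(a[180:270,395:515],(480,360),interpolation=cv2.INTER_CUBIC)
s=cv2.resize(b[280:350,145:265],(480,280),interpolation=cv2.INTER_CUBIC)
import numpy as np
cv2.imwrite("pics/c_plug.png",np.vstack([t,s])[:600])
E
```

```text
(no output)
```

View pics/c_top_stand.png

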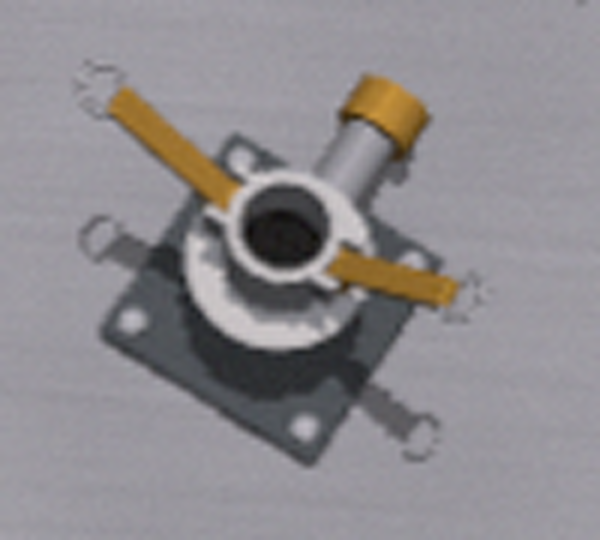

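View pics/c_scene_stand.png

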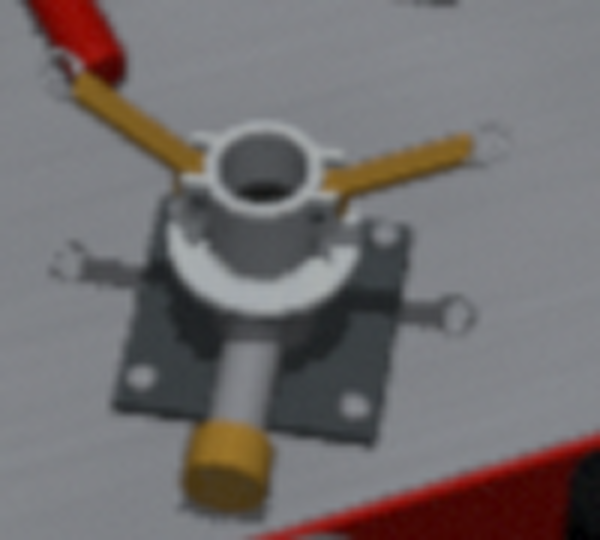

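View pics/c_plug.png

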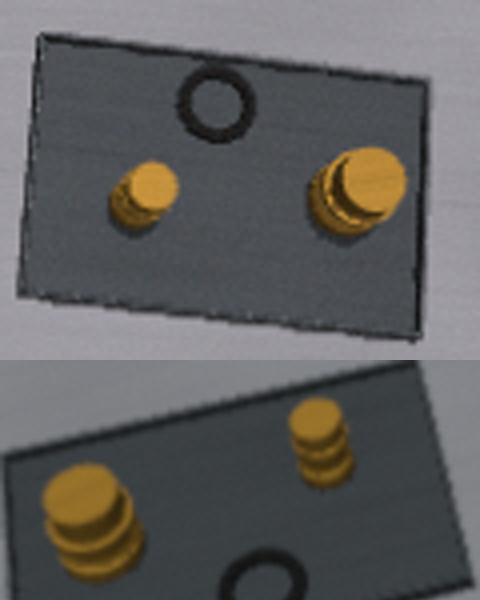

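```bash
python3 - <<'E'
from workcell import viewer
from h import *
T=viewer.camera_info("top");S=viewer.camera_info("scene")
tm=lambda x,y:(295+(x+.5)/6-.5,150+(y+.5)/6-.5)
sm=lambda x,y:(280+(x+.5)/6-.5,250+(y+.5)/6-.5)
print("rim",tri([(T,tm(285,224)),(S,sm(262,169))]))
pt=(395+153.5/4-.5,180+187.5/4-.5);ps=(145+317.5/4-.5,280+59.5/4-.5)
print("plugtop",tri([(T,pt),(S,ps)]), plane(T,pt,.053),plane(S,ps,.053))
# base plate corners top: z=.008
ct=[plane(T,tm(*p),.008) for p in [(236,135),(445,260),(312,466),(101,336)]]
print(np.round(ct,4),np.mean(ct,0))
cs=[plane(S,sm(*p),.008) for p in [(410,225),(376,444),(113,408)]]
print(np.round(cs,4),(cs[0]+cs[2])/2)
capT=plane(T,tm(385,118),.024);capS=plane(S,sm(228,468),.024);print("cap",capT,capS)
for nm,p,q in [("armA",(120,103),(85,90)),("armB",(450,293),(466,150))]:
    print(nm,tri([(T,tm(*p)),(S,sm(*q))]))
for nm,p,q in [("armA/B2",(120,103),(466,150)),("x",(450,293),(85,90))]:
    print(nm,tri([(T,tm(*p)),(S,sm(*q))]))
E
```

```text
rim (array([0.60848849, 0.05123047, 0.0965441 ]), [np.float64(0.6010055326640046), np.float64(0.6010055326639759)])
plugtop (array([ 0.54612395, -0.16023651,  0.05316798]), [np.float64(0.181465696384184), np.float64(0.1814656963842578)]) [ 0.54613506 -0.16045811  0.053     ] [ 0.54605607 -0.16006246  0.053     ]
[[ 0.6734  0.0706  0.008 ]
 [ 0.6277 -0.0155  0.008 ]
 [ 0.5399  0.0321  0.008 ]
 [ 0.5861  0.1181  0.008 ]] [0.6067799  0.05132877 0.008     ]
[[ 0.5874  0.1179  0.008 ]
 [ 0.6773  0.0701  0.008 ]
 [ 0.6299 -0.0164  0.008 ]] [0.60864584 0.05074112 0.008     ]
cap [0.67928693 0.01260367 0.024     ] [0.67875101 0.01259034 0.024     ]
armA (array([0.61421527, 0.05095032, 0.16779595]), [np.float64(62.87460613751036), np.float64(62.874606137510376)])
armB (array([0.60973257, 0.0547017 , 0.10963311]), [np.float64(68.4496616842942), np.float64(68.44966168429421)])
armA/B2 (array([0.64203319, 0.1148724 , 0.12010752]), [np.float64(0.2520068735392981), np.float64(0.25200687353937357)])
x (array([ 0.57753769, -0.00564069,  0.12856114]), [np.float64(0.9540048924081541), np.float64(0.9540048924082016)])
```

```bash
cat > plan.py <<'E'
import sys, numpy as np
from scipy.spatial.transform import Rotation as Ro
from workcell import bot
def plan(x,y,z,yawdeg,n,rowsmax=99):
    s=bot.observe(); p=np.array(s["position"]); R=Ro.from_euler("xyz",s["tool_rot"])
    T=Ro.from_euler("xyz",[np.pi,0,np.radians(yawdeg)])
    tgt=np.array([x,y,z]); rows=[]
    for i in range(n):
        k=n-i
        d=(tgt-p)/k; sh=R.inv().apply(d)/0.025
        rv=(R.inv()*T).as_rotvec(); m=np.linalg.norm(rv); st=min(0.147,m)/m if m>1e-9 else 0
        row=np.r_[sh,rv*st/np.pi]; row=np.round(row,3)
        rows.append(row.tolist())
        p=p+R.apply(row[:3]*0.025); R=R*Ro.from_rotvec(row[3:]*np.pi)
    for i in range(0,n,5): print(rows[i:i+5])
    print("ends",p.round(4),np.degrees(R.as_euler("xyz")).round(2))
a=list(map(float,sys.argv[1:])); plan(*a[:4],int(a[4]))
E
python3 plan.py .46 .36 .23 61.5 14
```

```text
[[-1.019, -0.463, 0.003, -0.0, 0.0, 0.047], [-1.076, -0.309, 0.003, -0.0, 0.0, 0.047], [-1.11, -0.147, 0.003, -0.0, 0.0, 0.047], [-1.119, 0.018, 0.003, -0.0, 0.0, 0.047], [-1.105, 0.183, 0.003, -0.0, 0.0, 0.047]]
[[-1.066, 0.343, 0.003, -0.0, 0.0, 0.047], [-1.004, 0.496, 0.003, -0.0, 0.0, 0.047], [-0.92, 0.638, 0.003, -0.0, 0.0, 0.047], [-0.816, 0.767, 0.003, -0.0, 0.0, 0.047], [-0.694, 0.879, 0.003, 0.0, 0.0, 0.047]]
[[-0.557, 0.971, 0.003, 0.0, 0.0, 0.047], [-0.408, 1.042, 0.003, 0.0, 0.0, 0.047], [-0.25, 1.091, 0.003, 0.0, 0.0, 0.015], [-0.199, 1.102, 0.002, 0.0, 0.0, -0.0]]
ends [0.46 0.36 0.23] [1.7999e+02 4.0000e-02 6.1460e+01]
```

Emit:
move_arm([
  [-0.9, -0.42, 0, 0, 0, 0.047],
  [-0.95, -0.28, 0, 0, 0, 0.047],
  [-0.98, -0.13, 0, 0, 0, 0.047],
  [-1, 0.02, 0, 0, 0, 0.047],
  [-0.98, 0.16, 0, 0, 0, 0.047],
], claw=-1)

```text
clock: 0.65
position: [0.2517, 0.5268, 0.2312]
tool_rot: [-3.141, 0.0, 2.147]
force: [0.5, 0.2, -0.3]
grip_width: 0.0852
```

Emit:
move_arm([
  [-0.95, 0.3, 0, 0, 0, 0.047],
  [-0.9, 0.44, 0, 0, 0, 0.047],
  [-0.82, 0.57, 0, 0, 0, 0.047],
  [-0.73, 0.69, 0, 0, 0, 0.047],
  [-0.62, 0.79, 0, 0, 0, 0.047],
])

```text
clock: 1.15
position: [0.3492, 0.4484, 0.2312]
tool_rot: [-3.142, 0.0, 1.409]
force: [-0.0, 0.3, -0.2]
grip_width: 0.0851
```

```bash
python3 plan.py .5 .1 .23 61.5 14; python3 -c "
from workcell import bot;s=bot.observe();print(s['clock'],s['position'],s['tool_rot'],s['qpos'])"
```

```text
[[-0.913, 0.585, 0.004, -0.0, 0.0, 0.047], [-0.817, 0.713, 0.004, -0.0, 0.0, 0.047], [-0.703, 0.826, 0.004, -0.0, 0.0, 0.013], [-0.669, 0.854, 0.004, -0.0, 0.0, -0.0], [-0.669, 0.854, 0.003, -0.0, 0.0, -0.0]]
[[-0.669, 0.854, 0.004, -0.0, 0.0, -0.0], [-0.669, 0.854, 0.003, -0.0, 0.0, -0.0], [-0.669, 0.854, 0.004, -0.0, 0.0, -0.0], [-0.669, 0.854, 0.003, -0.0, 0.0, -0.0], [-0.669, 0.853, 0.004, -0.0, 0.0, -0.0]]
[[-0.669, 0.854, 0.003, -0.0, 0.0, -0.0], [-0.669, 0.853, 0.004, -0.0, 0.0, -0.0], [-0.668, 0.854, 0.003, -0.0, 0.0, -0.0], [-0.669, 0.853, 0.004, -0.0, 0.0, -0.0]]
ends [0.5  0.1  0.23] [-1.800e+02  1.000e-02  6.148e+01]
1.15 [0.34922747 0.44836556 0.23122733] [-3.14150281e+00  1.71089491e-04  1.40918357e+00] [-1.27405046  0.45403398  0.36219444  1.7674228  -0.19155572  0.954952
 -0.99586715]
```

Emit:
move_arm([
  [-0.91, 0.58, 0, 0, 0, 0.047],
  [-0.82, 0.71, 0, 0, 0, 0.047],
  [-0.7, 0.83, 0, 0, 0, 0.013],
  [-0.67, 0.85, 0, 0, 0, 0],
  [-0.67, 0.85, 0, 0, 0, 0],
])

```text
clock: 1.65
position: [0.4033, 0.3238, 0.2313]
tool_rot: [3.142, 0.0, 1.082]
force: [0.3, 0.8, 0.1]
grip_width: 0.0857
```

Emit:
move_arm([
  [-0.67, 0.85, 0, 0, 0, 0],
  [-0.67, 0.85, 0, 0, 0, 0],
  [-0.67, 0.85, 0, 0, 0, 0],
  [-0.67, 0.85, 0, 0, 0, 0],
  [-0.67, 0.85, 0, 0, 0, 0],
])

```text
clock: 2.15
position: [0.4573, 0.1997, 0.2313]
tool_rot: [3.142, -0.0, 1.082]
force: [0.2, 0.1, 0.4]
grip_width: 0.0856
```

```bash
python3 plan.py .546 -.160 .15 61.5 14; python3 -c "
from workcell import bot;s=bot.observe();print(s['clock'],s['position'],s['tool_rot'],s['qpos'])"
```

```text
[[-0.789, 0.706, 0.232, 0.0, -0.0, 0.003], [-0.782, 0.713, 0.232, 0.0, -0.0, -0.0], [-0.782, 0.713, 0.232, 0.0, -0.0, -0.0], [-0.782, 0.713, 0.232, 0.0, -0.0, -0.0], [-0.782, 0.713, 0.233, 0.0, -0.0, -0.0]]
[[-0.782, 0.713, 0.232, 0.0, -0.0, -0.0], [-0.782, 0.714, 0.233, 0.0, -0.0, -0.0], [-0.782, 0.713, 0.232, 0.0, -0.0, -0.0], [-0.782, 0.714, 0.233, 0.0, -0.0, -0.0], [-0.782, 0.713, 0.232, 0.0, -0.0, -0.0]]
[[-0.782, 0.714, 0.233, 0.0, -0.0, -0.0], [-0.782, 0.713, 0.232, 0.0, -0.0, -0.0], [-0.782, 0.714, 0.233, 0.0, -0.0, -0.0], [-0.783, 0.713, 0.232, 0.0, -0.0, -0.0]]
ends [ 0.546 -0.16   0.15 ] [180.    -0.    61.48]
2.15 [0.45734564 0.19971422 0.23134351] [ 3.14157853e+00 -7.57043829e-05  1.08237892e+00] [-0.92480299  0.35752603  0.50836224  1.94479607 -0.22045327  0.89327973
 -0.79259605]
```

Emit:
move_arm([
  [-0.79, 0.71, 0, 0, 0, 0.003],
  [-0.78, 0.71, 0, 0, 0, 0],
  [-0.78, 0.71, 0, 0, 0, 0],
  [-0.78, 0.71, 0, 0, 0, 0],
  [-0.78, 0.71, 0, 0, 0, 0],
])

```text
clock: 2.65
position: [0.4881, 0.0714, 0.2313]
tool_rot: [-3.142, -0.0, 1.073]
force: [0.4, -0.0, 0.4]
grip_width: 0.0855
```

Emit:
move_arm([
  [-0.78, 0.71, 0, 0, 0, 0],
  [-0.78, 0.71, 0, 0, 0, 0],
  [-0.78, 0.71, 0, 0, 0, 0],
  [-0.78, 0.71, 0, 0, 0, 0],
  [-0.78, 0.71, 0, 0, 0, 0],
])

```text
clock: 3.15
position: [0.5191, -0.0568, 0.2313]
tool_rot: [-3.142, -0.0, 1.073]
force: [0.2, 0.9, -0.4]
grip_width: 0.0854
```

```bash
python3 plan.py .546 -.160 .15 61.5 5; python3 - <<'E'
from workcell import bot,viewer
from h import *
s=bot.observe();print(s['clock'],s['position'],s['tool_rot'],s['qpos'])
c=viewer.camera_info("wrist");im=viewer.grab_frame("wrist");cv2.imwrite("pics/w1.png",im[:,:,::-1])
print(proj(c,[[.546,-.160,.053]]))
E
```

```text
[[-0.623, 0.584, 0.65, -0.0, -0.0, -0.0], [-0.623, 0.584, 0.651, -0.0, -0.0, -0.0], [-0.623, 0.584, 0.65, -0.0, -0.0, -0.0], [-0.622, 0.584, 0.651, -0.0, -0.0, -0.0], [-0.623, 0.583, 0.65, -0.0, -0.0, -0.0]]
ends [ 0.546 -0.16   0.15 ] [-180.     -0.     61.47]
3.15 [ 0.51906382 -0.05675564  0.23131383] [-3.14154069e+00 -5.67106297e-05  1.07285125e+00] [-0.42181159  0.40647446  0.55628877  1.8903815  -0.26599666  0.91813488
 -0.23685569]
[[406.6127987  303.92976207]]
```

View pics/w1.png

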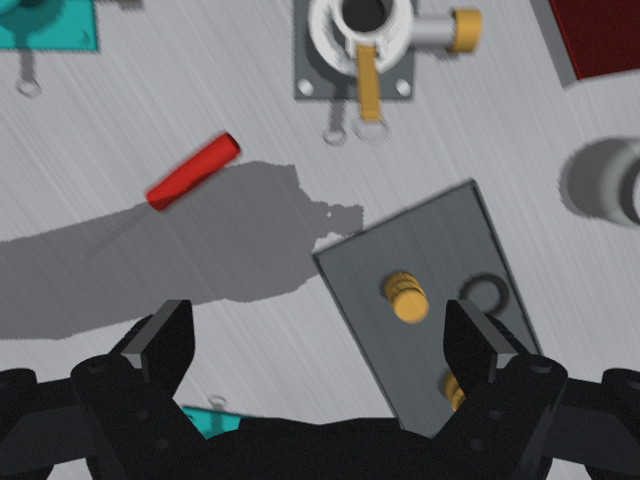

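Emit:
move_arm([
  [-0.62, 0.58, 0.65, 0, 0, 0],
  [-0.62, 0.58, 0.65, 0, 0, 0],
  [-0.62, 0.58, 0.65, 0, 0, 0],
  [-0.62, 0.58, 0.65, 0, 0, 0],
  [-0.62, 0.58, 0.65, 0, 0, 0],
])

```text
clock: 3.7
position: [0.5454, -0.1591, 0.1493]
tool_rot: [-3.141, -0.0, 1.073]
force: [0.1, -0.0, 0.6]
grip_width: 0.0853
```

```bash
python3 - <<'E'
from workcell import bot,viewer
from h import *
s=bot.observe();print(s['clock'],s['position'],s['tool_rot'],s['qpos'])
c=viewer.camera_info("wrist");im=viewer.grab_frame("wrist");cv2.imwrite("pics/w2.png",im[:,:,::-1])
print(proj(c,[[.546,-.160,.053]]))
E
```

```text
3.7 [ 0.54535123 -0.15907922  0.14929606] [-3.14136361e+00 -9.99924546e-05  1.07271235e+00] [-0.15876657  0.58711028  0.48472242  1.84672944 -0.36911659  0.79783271
  0.02022638]
[[320.93640806 240.72668203]]
```

View pics/w2.png

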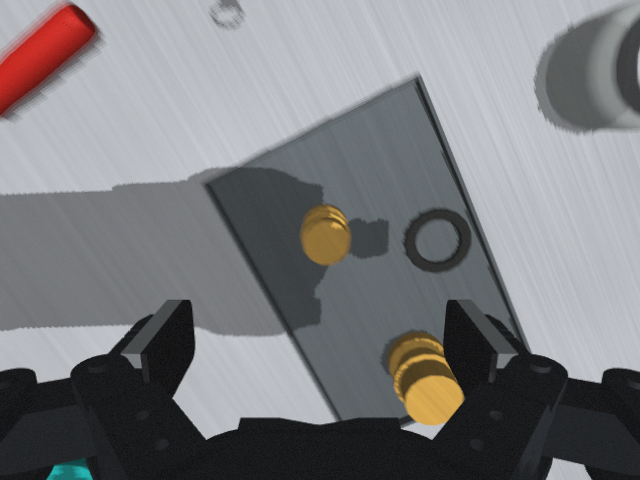

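```bash
python3 - <<'E'
from workcell import bot,viewer
from h import *
import numpy as np
c=viewer.camera_info("wrist");T=viewer.camera_info("top");S=viewer.camera_info("scene")
im=cv2.imread("pics/w2.png");h=cv2.cvtColor(im,cv2.COLOR_BGR2HSV)
m=cv2.inRange(h,(10,80,60),(30,255,255));n,l,st,ce=cv2.connectedComponentsWithStats(m)
print([(st[i],ce[i]) for i in range(n) if st[i][4]>300])
print(plane(c,(325.5,241),.053),plane(c,(432,398),.059))
pt=(432.9,226.4);ps=(223.9,294.4)
print(tri([(T,pt),(S,ps),(c,(325.5,241))]))
cv2.imwrite("pics/w2c.png",cv2.resize(im[190:280,280:400],(800,600),interpolation=cv2.INTER_CUBIC))
E
python3 plan.py .546 -.160 .09 61.5 5
```

```text
[(array([     0,      0,    640,    480, 299845], dtype=int32), array([317.72982374, 237.24182494])), (array([ 300,  205,   51,   61, 2409], dtype=int32), array([325.21834786, 234.77957659])), (array([ 388,  332,   77,   93, 4946], dtype=int32), array([424.0295188 , 378.69813991]))]
[ 0.54764963 -0.16428153  0.053     ] [ 0.55854915 -0.287761    0.059     ]
(array([ 0.54690186, -0.16143639,  0.05401612]), [np.float64(1.4969954724392587), np.float64(1.4146014767834345), np.float64(2.6784627355643535)])
[[0.022, 0.001, 0.458, -0.0, 0.001, -0.001], [0.021, 0.001, 0.458, -0.0, -0.0, -0.0], [0.021, 0.001, 0.458, -0.0, -0.0, -0.0], [0.02, 0.002, 0.458, -0.0, -0.0, -0.0], [0.021, 0.001, 0.458, -0.0, -0.0, -0.0]]
ends [ 0.546 -0.16   0.09 ] [-1.7993e+02 -5.0000e-02  6.1490e+01]
```

View pics/w2c.png

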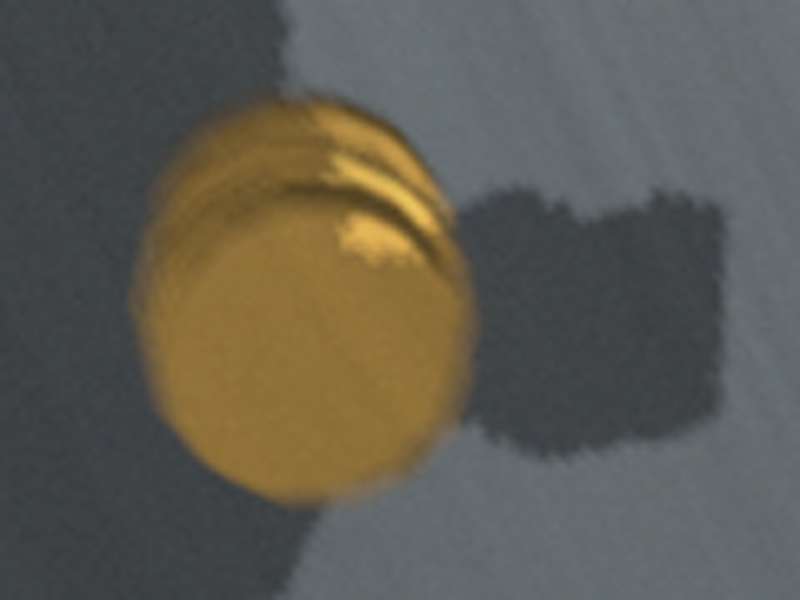

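```bash
python3 plan.py .547 -.162 .042 61.5 10;
```

```text
[[0.006, 0.008, 0.421, -0.0, 0.001, -0.001], [0.005, 0.008, 0.421, -0.0, -0.0, -0.0], [0.005, 0.008, 0.421, -0.0, -0.0, -0.0], [0.005, 0.008, 0.421, -0.0, -0.0, -0.0], [0.005, 0.008, 0.421, -0.0, -0.0, -0.0]]
[[0.005, 0.008, 0.421, -0.0, -0.0, -0.0], [0.005, 0.008, 0.421, -0.0, -0.0, -0.0], [0.005, 0.009, 0.421, -0.0, -0.0, -0.0], [0.005, 0.008, 0.421, -0.0, -0.0, -0.0], [0.006, 0.009, 0.421, -0.0, -0.0, -0.0]]
ends [ 0.547 -0.162  0.042] [-1.7993e+02 -5.0000e-02  6.1490e+01]
```

Emit:
move_arm([
  [0.01, 0.02, 0.42, 0, 0, 0],
  [0.01, 0.02, 0.42, 0, 0, 0],
  [0.01, 0.02, 0.42, 0, 0, 0],
  [0.01, 0.02, 0.42, 0, 0, 0],
  [0.01, 0.01, 0.42, 0, 0, 0],
], claw=-0.2)

```text
clock: 4.25
position: [0.5481, -0.1576, 0.0967]
tool_rot: [-3.142, -0.0, 1.071]
force: [-0.2, -0.4, -0.5]
grip_width: 0.0513
```

```bash
python3 - <<'E'
from workcell import bot,viewer
from h import *
s=bot.observe();print(s['clock'],s['position'],s['tool_rot'],s['grip_width'])
c=viewer.camera_info("wrist");im=viewer.grab_frame("wrist");cv2.imwrite("pics/w3.png",im[:,:,::-1])
E
python3 plan.py .547 -.162 .041 61.5 5;
```

```text
4.25 [ 0.54813047 -0.15756838  0.09673479] [-3.14158711e+00 -1.00869371e-04  1.07063009e+00] 0.051274702336833546
[[-0.034, 0.015, 0.434, -0.001, 0.0, -0.001], [-0.034, 0.014, 0.434, 0.0, 0.0, 0.0], [-0.034, 0.014, 0.434, 0.0, 0.0, 0.0], [-0.034, 0.014, 0.434, 0.0, 0.0, 0.0], [-0.034, 0.014, 0.435, 0.0, 0.0, 0.0]]
ends [ 0.547 -0.162  0.041] [1.7992e+02 3.0000e-02 6.1520e+01]
```

View pics/w3.png

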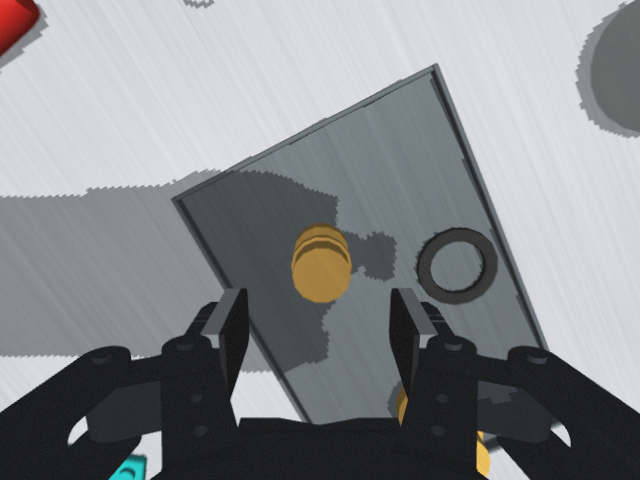

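```bash
python3 - <<'E'
from workcell import bot,viewer
from h import *
s=bot.observe();c=viewer.camera_info("wrist")
X=plane(c,(321.5,273),.053);print(X, s['position'])
print(proj(c,[s['position'],[.546,-.16,.053],[.547,-.162,.053]]))
R=cv2.Rodrigues(np.zeros(3))[0]
print(-c["R"].T@c["t"]-s['position'], c["R"])
E
```

```text
[ 0.54766655 -0.1590157   0.053     ] [ 0.54746211 -0.15737019  0.09526092]
[[319.45536273 308.36988759]
 [319.39452995 276.3234889 ]
 [323.27885504 278.86610294]]
[0.03154631 0.05784008 0.14332218] [[ 0.87757367 -0.47943942 -0.00151278]
 [-0.46271156 -0.84777254  0.25919053]
 [-0.12554865 -0.22675881 -0.96582503]]
```

```bash
python3 plan.py .547 -.1605 .041 61.5 5;
```

```text
[[-0.024, 0.01, 0.434, -0.001, 0.0, -0.001], [-0.023, 0.008, 0.434, 0.0, 0.0, 0.0], [-0.024, 0.008, 0.434, 0.0, 0.0, 0.0], [-0.023, 0.008, 0.434, 0.0, 0.0, 0.0], [-0.024, 0.008, 0.435, 0.0, 0.0, 0.0]]
ends [ 0.547  -0.1605  0.041 ] [1.7992e+02 3.0000e-02 6.1520e+01]
```

Emit:
move_arm([
  [-0.02, 0.01, 0.42, 0, 0, 0],
  [-0.02, 0.01, 0.42, 0, 0, 0],
  [-0.02, 0.01, 0.42, 0, 0, 0],
  [-0.02, 0.01, 0.42, 0, 0, 0],
  [-0.02, 0.01, 0.42, 0, 0, 0],
])

```text
clock: 4.8
position: [0.5479, -0.1609, 0.0441]
tool_rot: [-3.141, 0.0, 1.07]
force: [1.4, 0.1, 0.9]
grip_width: 0.0512
```

```bash
python3 - <<'E'
from workcell import bot,viewer
from h import *
c=viewer.camera_info("wrist");im=viewer.grab_frame("wrist");cv2.imwrite("pics/w4.png",im[:,:,::-1])
s=bot.observe();print(s['clock'],s['position'],s['tool_rot'],s['grip_width'])
E
python3 plan.py .547 -.1605 .040 61.5 1;
```

```text
4.85 [ 0.54716369 -0.16080127  0.04268497] [-3.13985801e+00  6.81716136e-04  1.06957954e+00] 0.05169672817310324
[[0.007, -0.011, 0.107, -0.001, 0.0, -0.001]]
ends [ 0.547  -0.1605  0.04  ] [1.7992e+02 4.0000e-02 6.1460e+01]
```

View pics/w4.png

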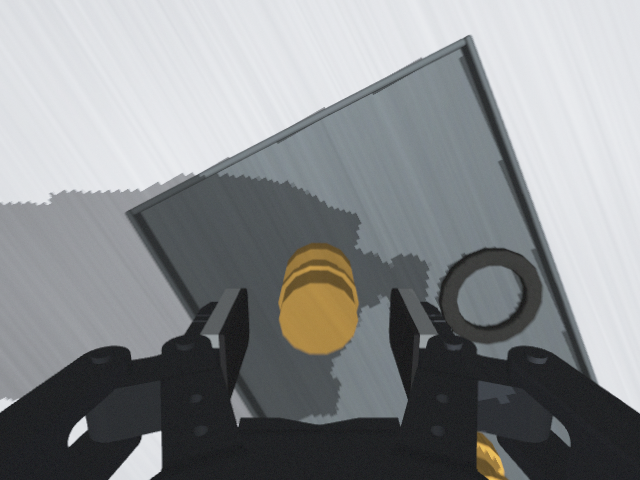

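Emit:
move_arm([
  [0, 0, 0.1, 0, 0, 0],
  [0, 0, 0, 0, 0, 0],
  [0, 0, 0, 0, 0, 0],
  [0, 0, 0, 0, 0, 0],
  [0, 0, 0, 0, 0, 0],
], claw=1, force=50)

```text
clock: 5.35
position: [0.548, -0.1608, 0.0427]
tool_rot: [3.141, -0.0, 1.07]
force: [0.3, 0.7, -2.8]
grip_width: 0.026
```

```bash
python3 - <<'E'
from workcell import bot,viewer
from h import *
c=viewer.camera_info("wrist");im=viewer.grab_frame("wrist");cv2.imwrite("pics/w5.png",im[:,:,::-1])
s=bot.observe();print(s['clock'],s['position'],s['tool_rot'],s['grip_width'],s['force'])
E
```

```text
5.4 [ 0.54796407 -0.16083775  0.0426756 ] [ 3.14145728e+00 -2.19756463e-05  1.06970901e+00] 0.02583728886237217 [ 0.07487801  0.15121618 -3.08594798]
```

View pics/w5.png

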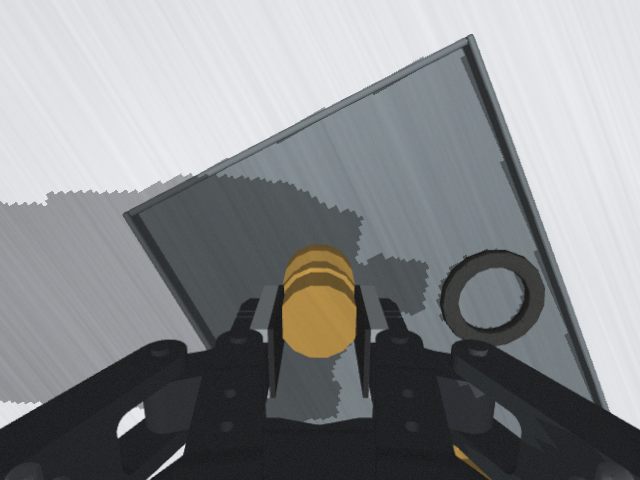

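Emit:
move_arm([
  [0, 0, -0.3, 0, 0, 0],
  [0, 0, -0.8, 0, 0, 0],
  [0, 0, -1, 0, 0, 0],
  [0, 0, -1, 0, 0, 0],
  [0, 0, -1, 0, 0, 0],
])

```text
clock: 5.9
position: [0.5478, -0.1609, 0.1466]
tool_rot: [3.141, -0.0, 1.069]
force: [0.1, -0.1, -4.3]
grip_width: 0.0255
```

Emit:
move_arm([
  [0, 0, -1, 0, 0, 0],
  [0, 0, -1, 0, 0, 0],
  [0, 0, -0.5, 0, 0, 0],
])

```text
clock: 6.2
position: [0.5484, -0.1611, 0.2099]
tool_rot: [3.139, -0.001, 1.069]
force: [0.2, -0.1, -4.2]
grip_width: 0.0254
```

```bash
python3 - <<'E'
from workcell import bot,viewer
from h import *
c=viewer.camera_info("wrist");im=viewer.grab_frame("wrist");cv2.imwrite("pics/w6.png",im[:,:,::-1])
s=bot.observe();print(s['clock'],s['position'],s['tool_rot'],s['grip_width'],s['force'])
E
python3 plan.py .56 -.02 .205 61.5 7
```

```text
6.25 [ 0.54882017 -0.16125604  0.21079126] [ 3.13826504e+00 -1.44851244e-03  1.06940209e+00] 0.025689371563538607 [ 2.08480898 -1.42734425 -0.66297341]
[[0.738, -0.332, 0.033, 0.001, -0.0, -0.001], [0.74, -0.33, 0.034, 0.0, -0.0, -0.0], [0.74, -0.33, 0.034, 0.0, -0.0, -0.0], [0.739, -0.329, 0.034, 0.0, -0.0, -0.0], [0.74, -0.33, 0.034, 0.0, -0.0, -0.0]]
[[0.739, -0.329, 0.034, 0.0, -0.0, -0.0], [0.74, -0.33, 0.035, 0.0, -0.0, -0.0]]
ends [ 0.56  -0.02   0.205] [ 1.7999e+02 -8.0000e-02  6.1450e+01]
```

View pics/w6.png

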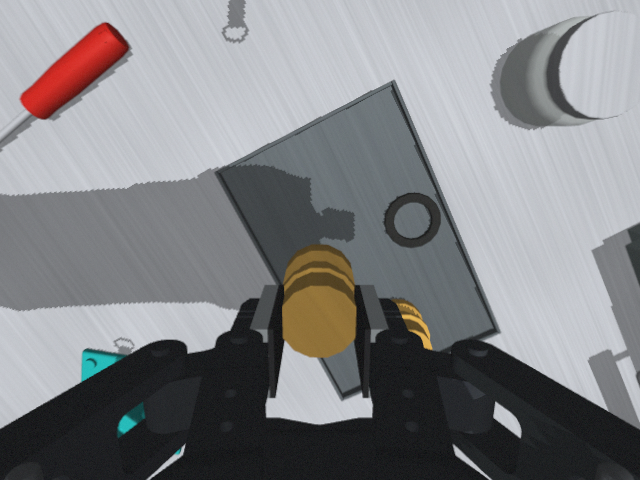

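Emit:
move_arm([
  [0.74, -0.33, 0, 0, 0, 0],
  [0.74, -0.33, 0, 0, 0, 0],
  [0.74, -0.33, 0, 0, 0, 0],
  [0.74, -0.33, 0, 0, 0, 0],
  [0.74, -0.33, 0, 0, 0, 0],
])

```text
clock: 6.75
position: [0.5558, -0.059, 0.2067]
tool_rot: [-3.141, 0.001, 1.07]
force: [0.6, 0.1, -4.2]
grip_width: 0.0254
```

```bash
python3 - <<'E'
from workcell import bot,viewer
from h import *
c=viewer.camera_info("wrist");im=viewer.grab_frame("wrist");cv2.imwrite("pics/w7.png",im[:,:,::-1])
s=bot.observe();print(s['clock'],s['position'],s['tool_rot'],s['grip_width'],s['force'])
print(proj(c,[[.6083,.0512,.0965]]), proj(c,s['position']+[[0,0,.0103]]))
E
python3 plan.py .6083 .0512 .205 61.5 5
```

```text
6.8 [ 0.55625473 -0.0552466   0.20647031] [-3.13956205e+00 -8.55846169e-04  1.07297056e+00] 0.025545555530288293 [ 1.59683254  5.94269188 -4.6381973 ]
[[306.95967447  20.86199237]] [[315.45302727 311.23884955]]
[[0.947, -0.041, 0.013, -0.001, -0.0, -0.0], [0.947, -0.041, 0.012, 0.0, -0.0, -0.0], [0.947, -0.041, 0.013, 0.0, -0.0, -0.0], [0.947, -0.041, 0.012, 0.0, -0.0, -0.0], [0.947, -0.04, 0.013, 0.0, -0.0, -0.0]]
ends [0.6083 0.0512 0.205 ] [ 1.7994e+02 -5.0000e-02  6.1480e+01]
```

View pics/w7.png

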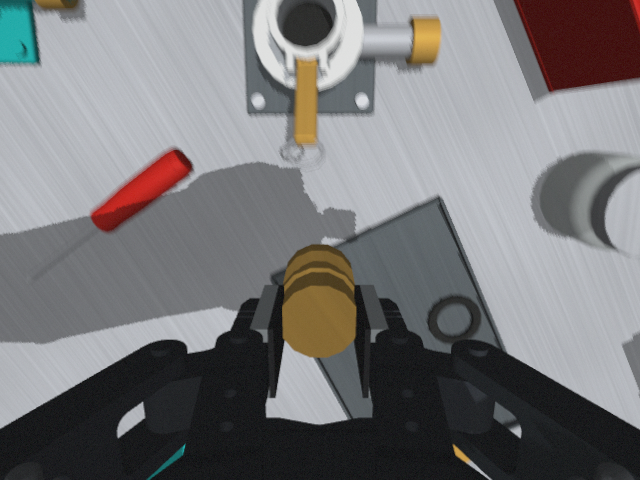

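```bash
python3 - <<'E'
from workcell import bot,viewer
from h import *
# rest: in tool frame
s=bot.observe();c=viewer.camera_info("wrist")
from scipy.spatial.transform import Rotation as Ro
R=Ro.from_euler("xyz",s["tool_rot"])
for v in (317,320,323):
    X=plane(c,(319,v),s['position'][2]+.0103); print(v,R.inv().apply(X-s['position']))
im=cv2.imread("pics/w7.png");cv2.imwrite("pics/w7c.png",cv2.resize(im[230:380,230:410],(720,600),interpolation=cv2.INTER_CUBIC))
cv2.imwrite("pics/w7d.png",cv2.resize(im[0:180,220:460],(800,600),interpolation=cv2.INTER_CUBIC))
E
```

```text
317 [ 0.00146619 -0.00019113 -0.01029838]
320 [ 0.00032514 -0.0001908  -0.01029936]
323 [-0.0008207  -0.00019046 -0.01030034]
```

View pics/w7c.png

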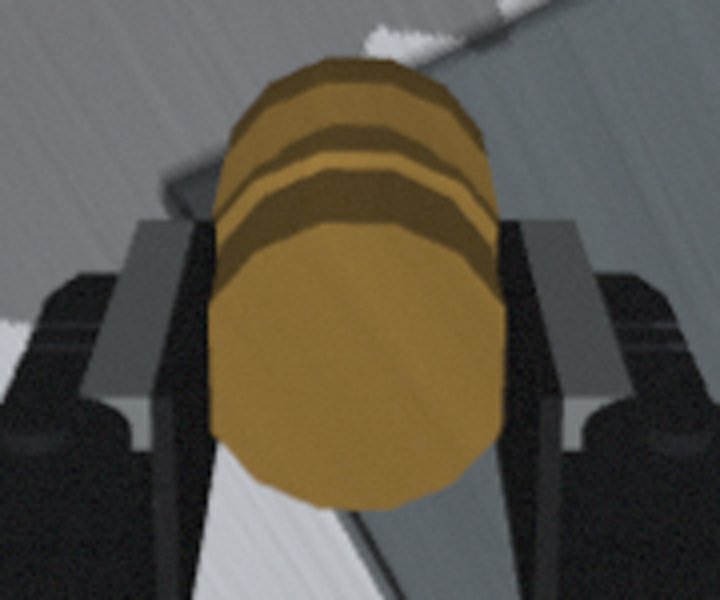

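View pics/w7d.png

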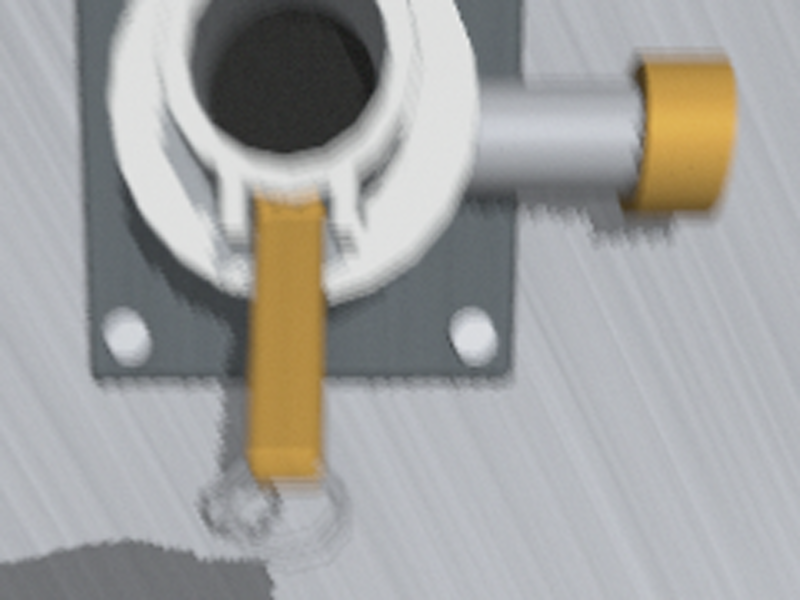

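Emit:
move_arm([
  [0.92, -0.04, 0, 0, 0, 0],
  [0.92, -0.04, 0, 0, 0, 0],
  [0.92, -0.04, 0, 0, 0, 0],
  [0.92, -0.04, 0, 0, 0, 0],
  [0.92, -0.04, 0, 0, 0, 0],
])

```text
clock: 7.3
position: [0.607, 0.0441, 0.2067]
tool_rot: [-3.141, 0.001, 1.07]
force: [0.4, -0.9, -2.9]
grip_width: 0.0255
```

Emit:
move_arm([
  [0, 0, 0, 0, 0, 0],
])

```text
clock: 7.4
position: [0.6075, 0.0467, 0.2062]
tool_rot: [-3.14, -0.0, 1.074]
force: [-0.1, 0.3, -4.2]
grip_width: 0.0254
```

```bash
python3 - <<'E'
from workcell import bot,viewer
from h import *
c=viewer.camera_info("wrist");im=viewer.grab_frame("wrist");cv2.imwrite("pics/w8.png",im[:,:,::-1])
s=bot.observe();print(s['clock'],s['position'],s['tool_rot'],s['grip_width'],s['force'],s['qpos'])
print(proj(c,[[.6083,.0512,.0965]]), proj(c,s['position']+[[0,0,.0103]]))
cv2.imwrite("pics/s8.png",viewer.grab_frame("scene")[:,:,::-1][200:340,250:400].repeat(4,0).repeat(4,1))
E
python3 plan.py .6083 .0512 .155 61.5 5
```

```text
7.45 [0.60695236 0.04469174 0.20637616] [-3.14047210e+00  7.06200489e-04  1.07184126e+00] 0.025968613909675198 [-0.83610158 -0.88977052 -3.34691001] [-0.51572571  0.5773453   0.51695483  1.68972596 -0.33437342  0.96492564
 -0.37441511]
[[316.99197375 227.55628259]] [[320.71692163 326.40707052]]
[[0.061, -0.018, 0.413, -0.0, 0.0, -0.001], [0.062, -0.018, 0.413, -0.0, 0.0, 0.0], [0.061, -0.018, 0.413, -0.0, 0.0, 0.0], [0.062, -0.018, 0.412, -0.0, 0.0, 0.0], [0.061, -0.018, 0.413, -0.0, 0.0, 0.0]]
ends [0.6083 0.0512 0.155 ] [-1.7995e+02  6.0000e-02  6.1500e+01]
```

View pics/w8.png

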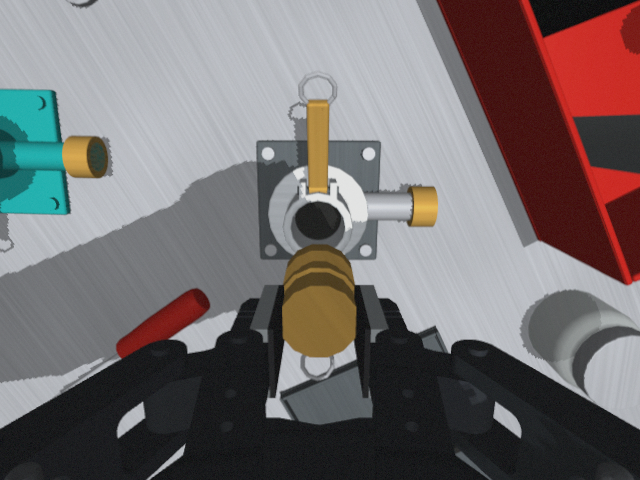

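View pics/s8.png

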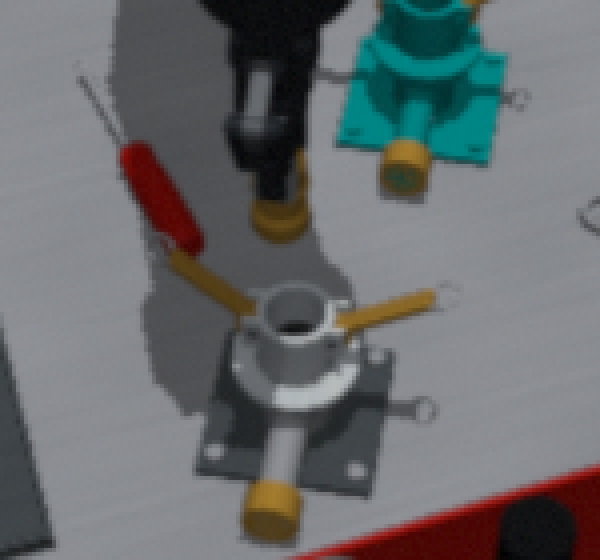

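Emit:
move_arm([
  [0.06, -0.01, 0.4, 0, 0, 0],
  [0.06, -0.01, 0.4, 0, 0, 0],
  [0.06, -0.01, 0.4, 0, 0, 0],
  [0.06, -0.01, 0.4, 0, 0, 0],
  [0, 0, 0, 0, 0, 0],
])

```text
clock: 8.0
position: [0.6083, 0.0492, 0.1658]
tool_rot: [-3.14, 0.001, 1.07]
force: [0.2, 0.1, -3.6]
grip_width: 0.0252
```

```bash
cat > look.py <<'E'
import sys
from workcell import bot,viewer
from h import *
n=sys.argv[1]
s=bot.observe();c=viewer.camera_info("wrist");im=viewer.grab_frame("wrist")[:,:,::-1]
a=cv2.resize(np.ascontiguousarray(im[180:400,210:430]),(400,400),interpolation=cv2.INTER_CUBIC)
b=viewer.grab_frame("scene")[:,:,::-1][220:340,260:380];b=cv2.resize(np.ascontiguousarray(b),(400,400),interpolation=cv2.INTER_CUBIC)
cv2.imwrite(f"pics/{n}.png",np.hstack([a,b]))
print(s['clock'],s['position'],s['tool_rot'],s['grip_width'],s['force'],s['qpos'].round(2))
print(proj(c,[[.6083,.0512,.0965]]))
E
python3 look.py L1
```

```text
8.0 [0.60832714 0.04919322 0.16578879] [-3.13973508e+00  1.43662472e-03  1.06974126e+00] 0.02521451971347673 [ 0.22063341  0.05955403 -3.61370599] [-0.5   0.63  0.49  1.72 -0.36  0.89 -0.36]
[[317.6462884  250.03341648]]
```

View pics/L1.png

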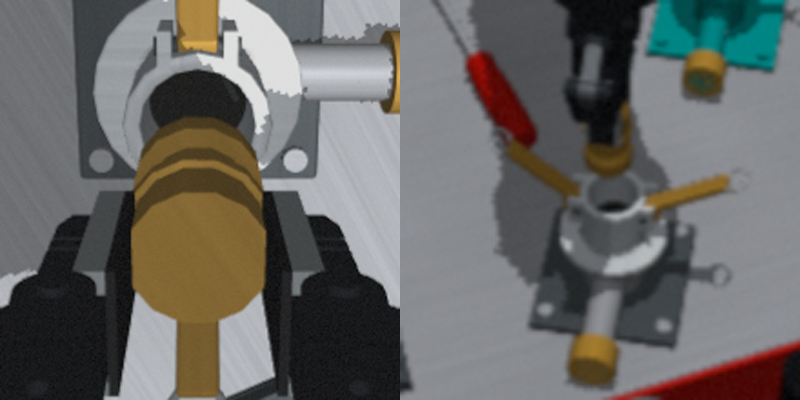

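Emit:
move_arm([
  [0.05, 0, 0.25, 0, 0, 0],
  [0.06, 0, 0.25, 0, 0, 0],
  [0, 0, 0.25, 0, 0, 0],
  [0, 0, 0, 0, 0, 0],
])

```text
clock: 8.5
position: [0.6099, 0.0516, 0.1478]
tool_rot: [-3.141, 0.001, 1.07]
force: [1.0, 0.2, -3.5]
grip_width: 0.0255
```

```bash
python3 look.py L2
```

```text
8.5 [0.60991173 0.0515704  0.14778406] [-3.14052082e+00  8.88991607e-04  1.06985945e+00] 0.025518549657714065 [ 0.99260356  0.17709127 -3.52577408] [-0.5   0.65  0.48  1.73 -0.38  0.86 -0.35]
[[316.85597751 266.18091508]]
```

View pics/L2.png

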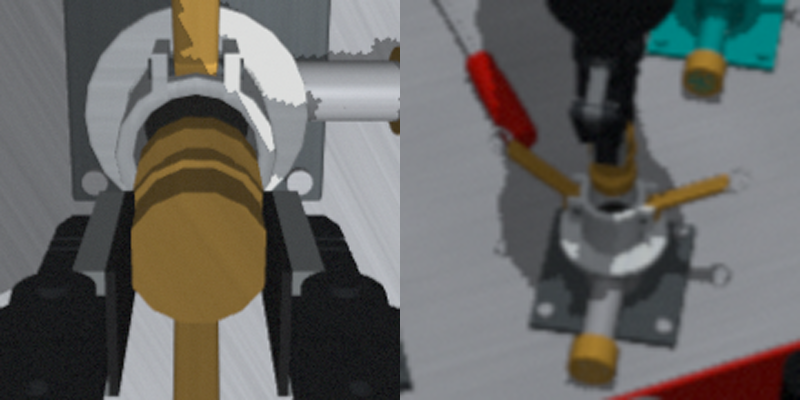

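Emit:
move_arm([
  [-0.01, -0.03, 0.15, 0, 0, 0],
  [0, 0, 0.15, 0, 0, 0],
  [0, 0, 0.12, 0, 0, 0],
  [0, 0, 0.1, 0, 0, 0],
  [0, 0, 0, 0, 0, 0],
])

```text
clock: 9.1
position: [0.6094, 0.0516, 0.1354]
tool_rot: [-3.141, 0.0, 1.07]
force: [-0.1, -0.7, -4.2]
grip_width: 0.0253
```

```bash
python3 look.py L3
```

```text
9.1 [0.60943597 0.05162364 0.13537757] [-3.14115165e+00  4.05857221e-04  1.06965870e+00] 0.025310015684935492 [-0.11927566 -0.74173352 -4.1669555 ] [-0.49  0.67  0.47  1.74 -0.39  0.83 -0.35]
[[317.60911808 274.60274665]]
```

View pics/L3.png

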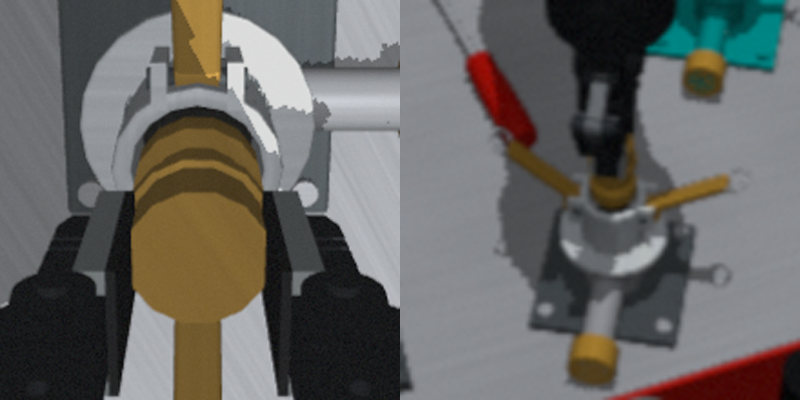

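Emit:
move_arm([
  [0, 0, 0.08, 0, 0, 0],
  [0, 0, 0.08, 0, 0, 0],
  [0, 0, 0.06, 0, 0, 0],
  [0, 0, 0, 0, 0, 0],
])

```text
clock: 9.6
position: [0.6095, 0.0516, 0.1301]
tool_rot: [-3.141, 0.0, 1.07]
force: [0.1, -0.1, -3.9]
grip_width: 0.0255
```

```bash
python3 look.py L4
```

```text
9.6 [0.60950955 0.05164298 0.13006413] [-3.14134622e+00  2.00021120e-04  1.06968909e+00] 0.02545925011747538 [ 0.0658068  -0.05181538 -3.93698929] [-0.49  0.67  0.46  1.74 -0.39  0.82 -0.34]
[[317.50051458 278.80336109]]
```

View pics/L4.png

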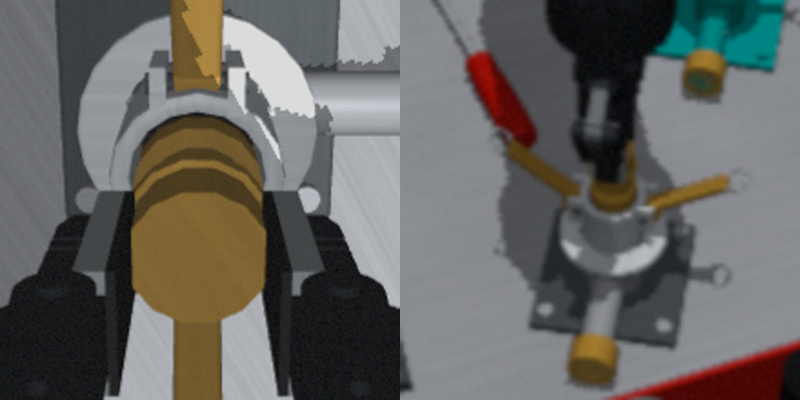

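Emit:
move_arm([
  [0, 0, 0.08, 0, 0, 0],
  [0, 0, 0.08, 0, 0, 0],
  [0, 0, 0.06, 0, 0, 0],
  [0, 0, 0, 0, 0, 0],
])

```text
clock: 10.1
position: [0.6095, 0.0516, 0.1245]
tool_rot: [-3.141, 0.0, 1.07]
force: [0.5, -0.1, -3.7]
grip_width: 0.0254
```

```bash
python3 look.py L5
```

```text
10.1 [0.60948122 0.0516181  0.12452052] [-3.14129113e+00  2.38573280e-04  1.06961594e+00] 0.025354230772283385 [ 0.49186806 -0.07845169 -3.73913798] [-0.49  0.68  0.46  1.74 -0.4   0.81 -0.34]
[[317.48009646 283.25806561]]
```

View pics/L5.png

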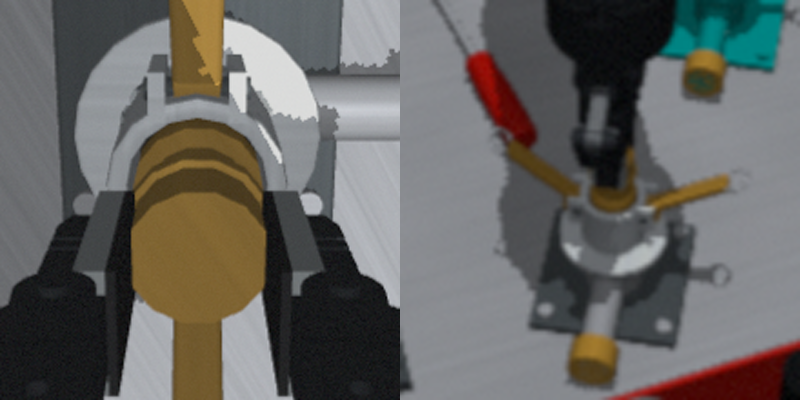

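Emit:
move_arm([
  [0, 0, 0.1, 0, 0, 0],
  [0, 0, 0.1, 0, 0, 0],
  [0, 0, 0.1, 0, 0, 0],
  [0, 0, 0.06, 0, 0, 0],
  [0, 0, 0, 0, 0, 0],
])

```text
clock: 10.7
position: [0.6095, 0.0516, 0.1155]
tool_rot: [-3.141, 0.0, 1.07]
force: [-0.8, 0.2, -3.2]
grip_width: 0.0257
```

Emit:
move_arm([
  [0, 0, 0.04, 0, 0, 0],
  [0, 0, 0, 0, 0, 0],
])

```text
clock: 10.9
position: [0.6096, 0.0516, 0.1147]
tool_rot: [3.142, 0.0, 1.07]
force: [-0.1, 0.2, -4.9]
grip_width: 0.0256
```

Emit:
move_arm([
  [0, 0, 0.04, 0, 0, 0],
  [0, 0, 0, 0, 0, 0],
])

```text
clock: 11.1
position: [0.6096, 0.0516, 0.1137]
tool_rot: [-3.142, 0.0, 1.07]
force: [-0.3, -1.2, -4.5]
grip_width: 0.0254
```

```bash
python3 look.py L6
```

```text
11.1 [0.60957764 0.05164424 0.11372005] [-3.14152075e+00  4.43611462e-05  1.06966415e+00] 0.02543660305176362 [-0.31137668 -1.15236183 -4.48758163] [-0.48  0.69  0.45  1.75 -0.4   0.79 -0.33]
[[317.2022622  292.96888296]]
```

View pics/L6.png

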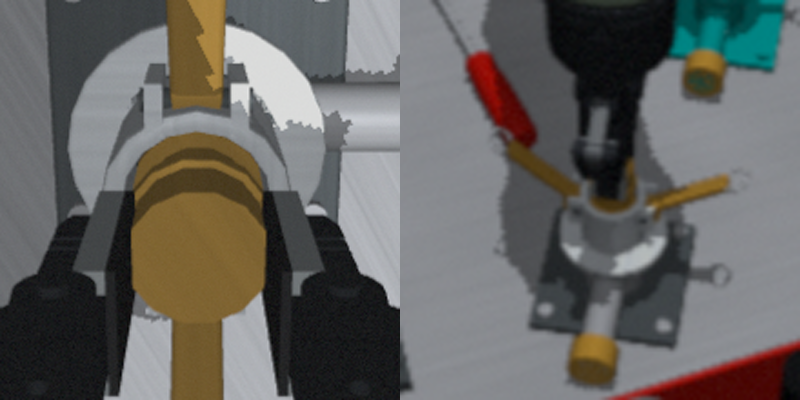

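Emit:
move_arm([
  [0, 0, 0.06, 0, 0, 0],
  [0, 0, 0.06, 0, 0, 0],
  [0, 0, 0, 0, 0, 0],
])

```text
clock: 11.5
position: [0.6095, 0.0516, 0.1105]
tool_rot: [-3.141, 0.0, 1.07]
force: [-0.8, -0.8, -3.0]
grip_width: 0.0255
```

Emit:
move_arm([
  [0, 0, 0.04, 0, 0, 0],
  [0, 0, 0, 0, 0, 0],
])

```text
clock: 11.7
position: [0.6096, 0.0516, 0.1097]
tool_rot: [-3.141, 0.0, 1.07]
force: [0.6, 0.0, -4.3]
grip_width: 0.0254
```

Emit:
move_arm([
  [0, 0, 0.04, 0, 0, 0],
  [0, 0, 0, 0, 0, 0],
])

```text
clock: 11.9
position: [0.6096, 0.0516, 0.1087]
tool_rot: [-3.141, 0.0, 1.07]
force: [-0.5, 0.2, -3.9]
grip_width: 0.0254
```

Emit:
move_arm([
  [0, 0, 0.04, 0, 0, 0],
  [0, 0, 0, 0, 0, 0],
])

```text
clock: 12.1
position: [0.6096, 0.0516, 0.1077]
tool_rot: [-3.141, 0.0, 1.07]
force: [0.5, -0.2, -3.4]
grip_width: 0.0258
```

Emit:
move_arm([
  [0, 0, 0.04, 0, 0, 0],
  [0, 0, 0, 0, 0, 0],
])

```text
clock: 12.3
position: [0.6096, 0.0516, 0.1067]
tool_rot: [-3.142, 0.0, 1.07]
force: [-0.1, -0.5, -3.6]
grip_width: 0.0257
```

Emit:
move_arm([
  [0, 0, 0.03, 0, 0, 0],
  [0, 0, 0, 0, 0, 0],
])

```text
clock: 12.5
position: [0.6096, 0.0516, 0.106]
tool_rot: [3.142, 0.0, 1.07]
force: [0.8, 0.1, -4.1]
grip_width: 0.0257
```

```bash
python3 look.py L7
```

```text
12.5 [0.60960889 0.05160183 0.10599366] [3.14158823e+00 3.32042895e-05 1.06959410e+00] 0.025662618417830227 [ 0.77167548  0.07658598 -4.14805138] [-0.48  0.7   0.44  1.75 -0.41  0.78 -0.33]
[[317.07058444 300.5620735 ]]
```

View pics/L7.png

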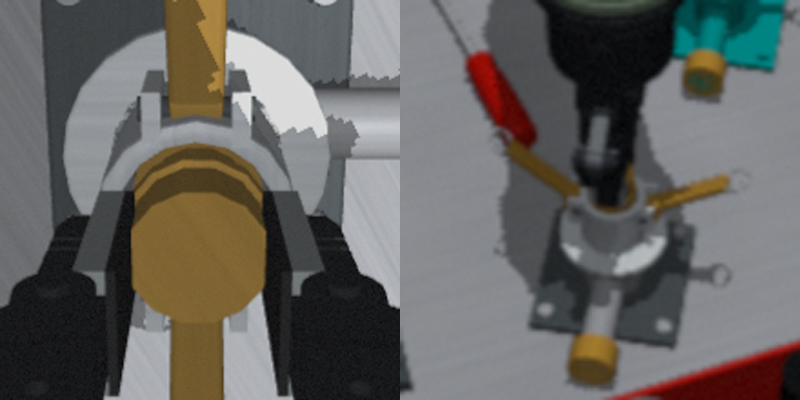

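Emit:
move_arm([
  [0, 0, 0.03, 0, 0, 0],
  [0, 0, 0, 0, 0, 0],
])

```text
clock: 12.8
position: [0.6097, 0.0516, 0.1053]
tool_rot: [3.142, -0.0, 1.07]
force: [-0.5, 0.3, -1.9]
grip_width: 0.0256
```

Emit:
move_arm([
  [0, 0, 0.03, 0, 0, 0],
  [0, 0, 0, 0, 0, 0],
])

```text
clock: 13.0
position: [0.6097, 0.0516, 0.1046]
tool_rot: [3.141, -0.0, 1.07]
force: [-1.3, -0.3, 0.6]
grip_width: 0.0256
```

Emit:
move_arm([
  [0, 0, 0.03, 0, 0, 0],
  [0, 0, 0, 0, 0, 0],
])

```text
clock: 13.2
position: [0.6097, 0.0516, 0.1039]
tool_rot: [3.141, -0.0, 1.07]
force: [-0.9, 0.1, 3.2]
grip_width: 0.0257
```

Emit:
move_arm([
  [0, 0, -0.03, 0, 0, 0],
  [0, 0, 0, 0, 0, 0],
  [0, 0, 0, 0, 0, 0],
])

```text
clock: 13.5
position: [0.6096, 0.0516, 0.1046]
tool_rot: [3.141, 0.0, 1.07]
force: [-1.5, -0.9, 1.7]
grip_width: 0.0257
```

Emit:
move_arm([
  [0, 0, 0, 0, 0, 0],
  [0, 0, 0, 0, 0, 0],
  [0, 0, 0, 0, 0, 0],
  [0, 0, 0, 0, 0, 0],
], claw=-0.2)

```text
clock: 13.9
position: [0.6096, 0.0516, 0.1045]
tool_rot: [3.142, 0.0, 1.07]
force: [-0.8, -0.1, -0.4]
grip_width: 0.0511
```

```bash
python3 look.py L8
```

```text
13.9 [0.60963226 0.05162038 0.10452569] [3.14153852e+00 3.66121053e-05 1.06968014e+00] 0.051090672667627034 [-0.7761172  -0.07635442 -0.40807623] [-0.48  0.71  0.44  1.75 -0.41  0.77 -0.33]
[[316.98770704 302.06211925]]
```

View pics/L8.png

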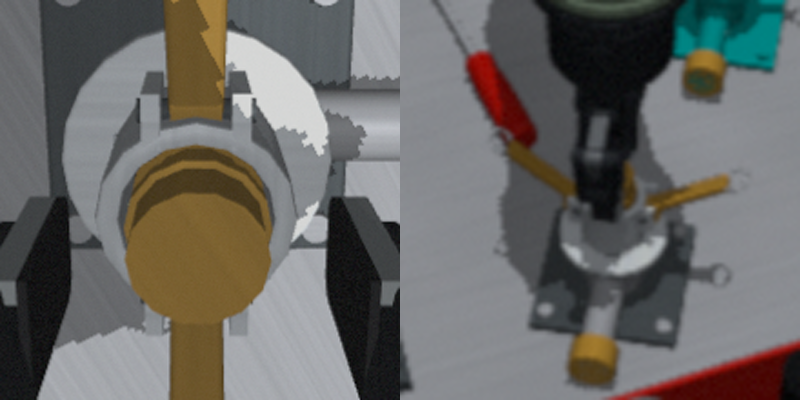

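Emit:
move_arm([
  [0, 0, -0.5, 0, 0, 0],
  [0, 0, -0.9, 0, 0, 0],
  [0, 0, -1, 0, 0, 0],
  [0, 0, -1, 0, 0, 0],
  [0, 0, -0.6, 0, 0, -0.04],
])

```text
clock: 14.5
position: [0.6101, 0.0516, 0.2072]
tool_rot: [3.14, -0.001, 1.195]
force: [-0.7, -1.0, -0.6]
grip_width: 0.0512
```

Emit:
move_arm([
  [0, 0, 0, 0, 0, -0.047],
  [0, 0, 0, 0, 0, -0.047],
  [0, 0, 0, 0, 0, -0.047],
  [0, 0, 0, 0, 0, -0.047],
  [0, 0, 0, 0, 0, -0.047],
], claw=-1)

```text
clock: 15.0
position: [0.6097, 0.0514, 0.2056]
tool_rot: [3.141, 0.001, 1.939]
force: [-0.6, -0.0, 0.2]
grip_width: 0.0853
```

Emit:
move_arm([
  [0, 0, 0, 0, 0, -0.047],
  [0, 0, 0, 0, 0, -0.047],
  [0, 0, 0, 0, 0, -0.047],
  [0, 0, 0, 0, 0, -0.047],
  [0, 0, 0, 0, 0, -0.03],
])

```text
clock: 15.5
position: [0.6098, 0.0512, 0.2056]
tool_rot: [3.142, 0.001, 2.624]
force: [0.4, -0.7, -0.1]
grip_width: 0.0851
```

```bash
cat > look2.py <<'E'
import sys
from workcell import bot,viewer
from h import *
n=sys.argv[1]
s=bot.observe();c=viewer.camera_info("wrist");im=viewer.grab_frame("wrist")[:,:,::-1]
a=cv2.resize(np.ascontiguousarray(im),(533,400),interpolation=cv2.INTER_AREA)
b=viewer.grab_frame("scene")[:,:,::-1][220:340,275:355];b=cv2.resize(np.ascontiguousarray(b),(267,400),interpolation=cv2.INTER_CUBIC)
cv2.imwrite(f"pics/{n}.png",np.hstack([a,b]))
print(s['clock'],s['position'],s['tool_rot'],s['grip_width'],s['force'],s['qpos'].round(2))
E
python3 look2.py M1; python3 plan.py .6096 .0516 .20 151.5 3
```

```text
15.5 [0.609758   0.05122837 0.20558145] [3.14155643e+00 9.62131305e-04 2.62388011e+00] 0.08508215910442739 [ 0.36691494 -0.67503236 -0.12542055] [-0.26  0.53  0.11  1.67 -0.07  0.95  0.93]
[[0.005, 0.004, 0.073, 0.0, 0.0, -0.008], [0.004, 0.004, 0.073, 0.0, 0.0, 0.0], [0.004, 0.004, 0.073, 0.0, 0.0, 0.0]]
ends [0.6096 0.0516 0.2   ] [1.7999e+02 4.0000e-02 1.5153e+02]
```

View pics/M1.png

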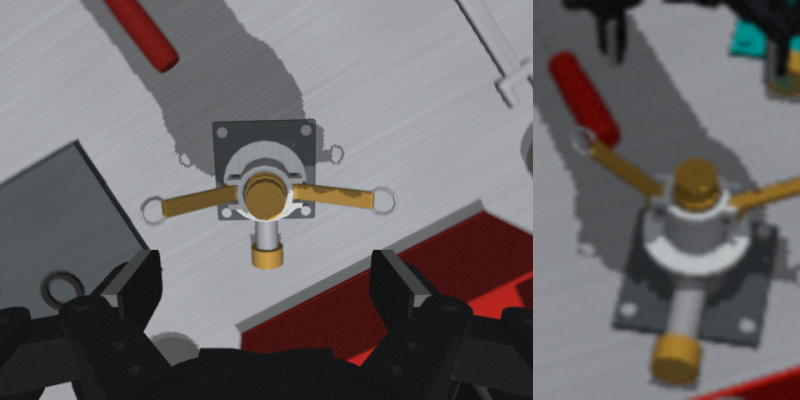

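Emit:
move_arm([
  [0, 0, 0.5, 0, 0, -0.007],
  [0, 0, 0.7, 0, 0, 0],
  [0, 0, 0.7, 0, 0, 0],
  [0, 0, 0.5, 0, 0, 0],
  [0, 0, 0.3, 0, 0, 0],
])

```text
clock: 16.1
position: [0.6091, 0.0515, 0.1356]
tool_rot: [-3.14, -0.001, 2.64]
force: [0.1, -0.4, -1.0]
grip_width: 0.0851
```

Emit:
move_arm([
  [0, 0, 0.2, 0, 0, 0],
  [0, 0, 0, 0, 0, 0],
])

```text
clock: 16.3
position: [0.6095, 0.0516, 0.1317]
tool_rot: [-3.141, -0.0, 2.64]
force: [-0.1, -0.2, 0.3]
grip_width: 0.0852
```

```bash
python3 look2.py M2
```

```text
16.3 [0.60949897 0.0516251  0.13167464] [-3.14121912e+00 -3.31562666e-04  2.64015353e+00] 0.0852271505036976 [-0.13880545 -0.22250959  0.26747906] [-0.24  0.62  0.09  1.73 -0.07  0.8   0.95]
```

View pics/M2.png

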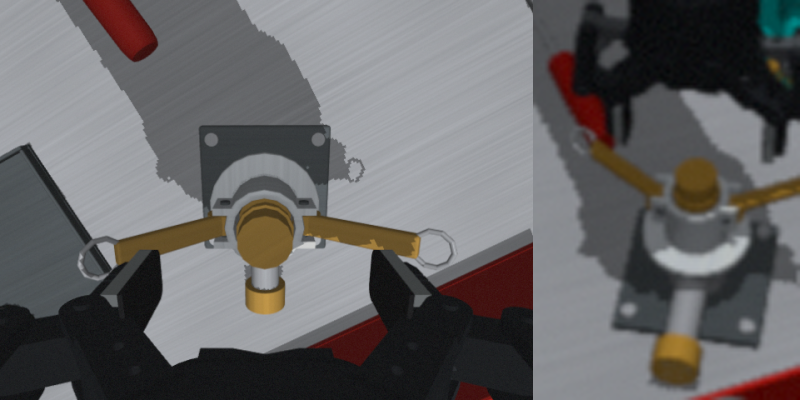

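Emit:
move_arm([
  [0, 0, 0.15, 0, 0, 0],
  [0, 0, 0.15, 0, 0, 0],
  [0, 0, 0.1, 0, 0, 0],
  [0, 0, 0, 0, 0, 0],
])

```text
clock: 16.8
position: [0.6094, 0.0516, 0.1216]
tool_rot: [-3.141, -0.0, 2.64]
force: [-0.5, 1.2, 0.2]
grip_width: 0.0854
```

Emit:
move_arm([
  [0, 0, 0.1, 0, 0, 0],
  [0, 0, 0.1, 0, 0, 0],
  [0, 0, 0, 0, 0, 0],
])

```text
clock: 17.1
position: [0.6095, 0.0516, 0.1167]
tool_rot: [-3.141, -0.0, 2.64]
force: [0.3, 0.4, -0.2]
grip_width: 0.0853
```

```bash
python3 look2.py M3
```

```text
17.1 [0.6094538  0.0515935  0.11670367] [-3.14128240e+00 -3.16586317e-04  2.64048358e+00] 0.08531020421358793 [ 0.31999185  0.36699585 -0.17028559] [-0.24  0.64  0.09  1.74 -0.08  0.77  0.95]
```

View pics/M3.png

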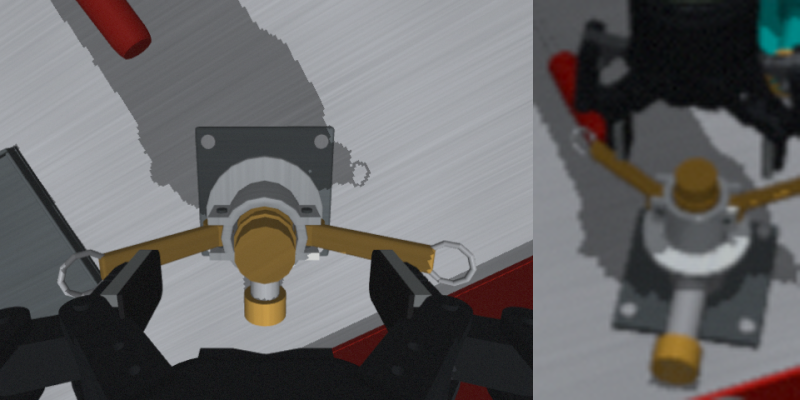

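Emit:
move_arm([
  [0, 0, 0.1, 0, 0, 0],
  [0, 0, 0.08, 0, 0, 0],
  [0, 0, 0, 0, 0, 0],
])

```text
clock: 17.5
position: [0.6094, 0.0516, 0.1122]
tool_rot: [-3.141, -0.0, 2.64]
force: [-0.7, -0.1, 0.1]
grip_width: 0.0855
```

Emit:
move_arm([
  [0, 0, 0.08, 0, 0, 0],
  [0, 0, 0.08, 0, 0, 0],
  [0, 0, 0, 0, 0, 0],
])

```text
clock: 17.8
position: [0.6095, 0.0516, 0.1082]
tool_rot: [-3.141, -0.0, 2.641]
force: [-0.3, -0.1, -0.0]
grip_width: 0.0855
```

```bash
python3 look2.py M4
```

```text
17.8 [0.60945867 0.05161277 0.10822054] [-3.14127849e+00 -3.21777696e-04  2.64050588e+00] 0.085450153452148 [-0.31355714 -0.05080543 -0.0086142 ] [-0.24  0.65  0.09  1.74 -0.08  0.75  0.95]
```

View pics/M4.png

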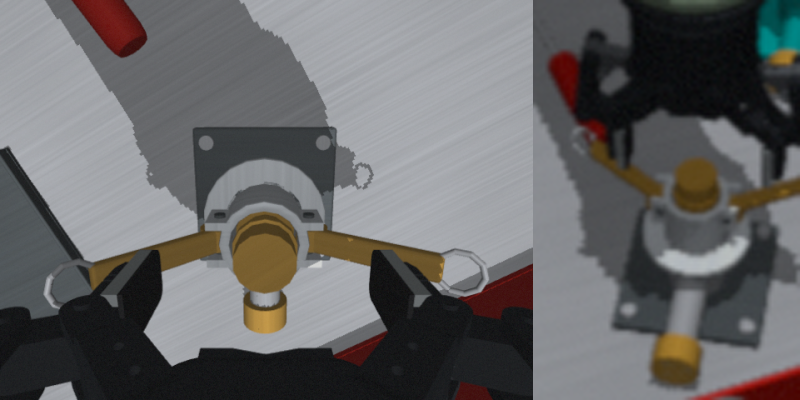

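Emit:
move_arm([
  [0, 0, 0.08, 0, 0, 0],
  [0, 0, 0.08, 0, 0, 0],
  [0, 0, 0, 0, 0, 0],
])

```text
clock: 18.2
position: [0.6095, 0.0516, 0.1042]
tool_rot: [-3.141, -0.0, 2.64]
force: [0.0, -1.2, 0.7]
grip_width: 0.0855
```

Emit:
move_arm([
  [0, 0, 0.08, 0, 0, 0],
  [0, 0, 0.08, 0, 0, 0],
  [0, 0, 0, 0, 0, 0],
])

```text
clock: 18.5
position: [0.6097, 0.0516, 0.1004]
tool_rot: [-3.142, 0.0, 2.641]
force: [0.3, 0.9, 0.9]
grip_width: 0.0854
```

Emit:
move_arm([
  [0, 0, 0.08, 0, 0, 0],
  [0, 0, 0.08, 0, 0, 0],
  [0, 0, 0, 0, 0, 0],
])

```text
clock: 18.8
position: [0.6095, 0.0516, 0.0963]
tool_rot: [-3.141, -0.0, 2.64]
force: [1.0, -0.0, 0.7]
grip_width: 0.0851
```

```bash
python3 look2.py M5
```

```text
18.8 [0.60953732 0.05159142 0.09627806] [-3.14140078e+00 -1.39162466e-04  2.64045643e+00] 0.08510442238554371 [ 1.03304125 -0.04985407  0.68958007] [-0.24  0.67  0.08  1.75 -0.08  0.73  0.96]
```

View pics/M5.png

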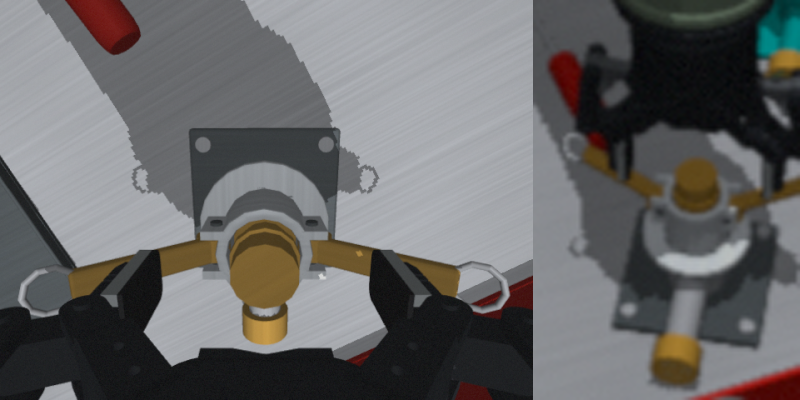

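Emit:
move_arm([
  [0, 0, 0.08, 0, 0, 0],
  [0, 0, 0.08, 0, 0, 0],
  [0, 0, 0.08, 0, 0, 0],
])

```text
clock: 19.2
position: [0.6099, 0.0517, 0.0907]
tool_rot: [3.141, 0.0, 2.64]
force: [-0.1, 0.0, 6.1]
grip_width: 0.0851
```

Emit:
move_arm([
  [0, 0, 0.08, 0, 0, 0],
  [0, 0, 0.08, 0, 0, 0],
  [0, 0, 0.08, 0, 0, 0],
])

```text
clock: 19.5
position: [0.6099, 0.0517, 0.0847]
tool_rot: [3.141, 0.001, 2.64]
force: [-0.9, -0.1, 5.9]
grip_width: 0.0855
```

```bash
python3 look2.py M6
```

```text
19.5 [0.60990884 0.0516732  0.08474065] [3.14116330e+00 5.63810341e-04 2.64046121e+00] 0.0854627772471196 [-0.90446814 -0.09831256  5.8922336 ] [-0.24  0.69  0.08  1.75 -0.08  0.71  0.96]
```

View pics/M6.png

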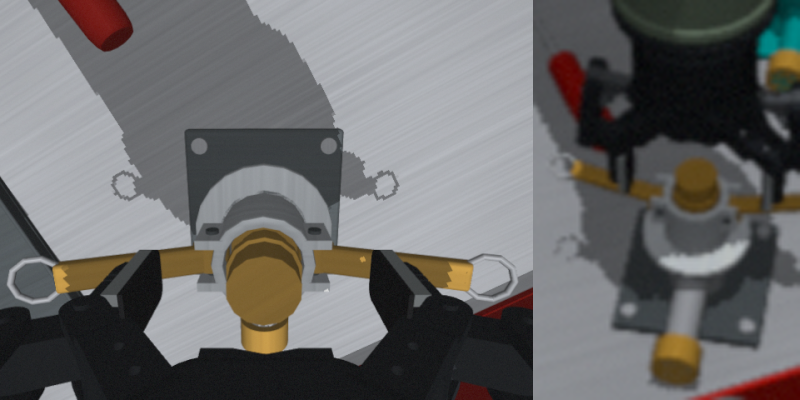

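Both arms are level with each other and moving; total force 6 N.

Emit:
move_arm([
  [0, 0, 0.06, 0, 0, 0],
  [0, 0, 0.06, 0, 0, 0],
  [0, 0, 0.06, 0, 0, 0],
])

```text
clock: 19.9
position: [0.6099, 0.0516, 0.0803]
tool_rot: [3.141, 0.001, 2.64]
force: [0.8, -0.1, 5.7]
grip_width: 0.0854
```

Emit:
move_arm([
  [0, 0, 0.06, 0, 0, 0],
  [0, 0, 0.06, 0, 0, 0],
  [0, 0, 0.06, 0, 0, 0],
])

```text
clock: 20.2
position: [0.6099, 0.0516, 0.0758]
tool_rot: [3.141, 0.001, 2.64]
force: [-1.2, 0.1, 8.4]
grip_width: 0.0857
```

```bash
python3 look2.py M7
```

```text
20.2 [0.60992213 0.05162614 0.07581667] [3.14114363e+00 5.96898878e-04 2.64035554e+00] 0.08568488379068472 [-1.24925889  0.14714201  8.39722861] [-0.24  0.7   0.08  1.75 -0.08  0.69  0.96]
```

View pics/M7.png

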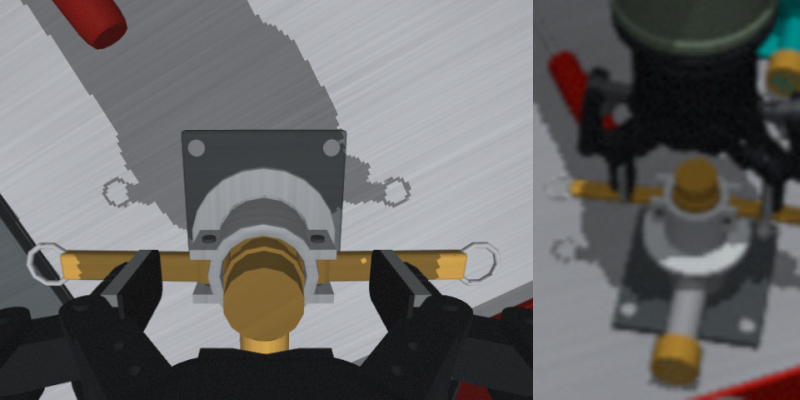

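Emit:
move_arm([
  [0, 0, 0.06, 0, 0, 0],
  [0, 0, 0.06, 0, 0, 0],
  [0, 0, 0.06, 0, 0, 0],
])

```text
clock: 20.6
position: [0.6099, 0.0516, 0.0713]
tool_rot: [3.141, 0.001, 2.64]
force: [0.4, -0.4, 7.9]
grip_width: 0.0858
```

Emit:
move_arm([
  [0, 0, 0.06, 0, 0, 0],
  [0, 0, 0.06, 0, 0, 0],
  [0, 0, 0.06, 0, 0, 0],
])

```text
clock: 20.9
position: [0.61, 0.0517, 0.067]
tool_rot: [3.141, 0.001, 2.64]
force: [-0.8, 0.2, 9.7]
grip_width: 0.0859
```

```bash
python3 look2.py M8
```

```text
20.9 [0.61004048 0.05170185 0.0669751 ] [3.14091439e+00 7.86690823e-04 2.64034518e+00] 0.08592505605753047 [-0.77915097  0.216918    9.71520611] [-0.23  0.71  0.08  1.76 -0.08  0.67  0.96]
```

View pics/M8.png

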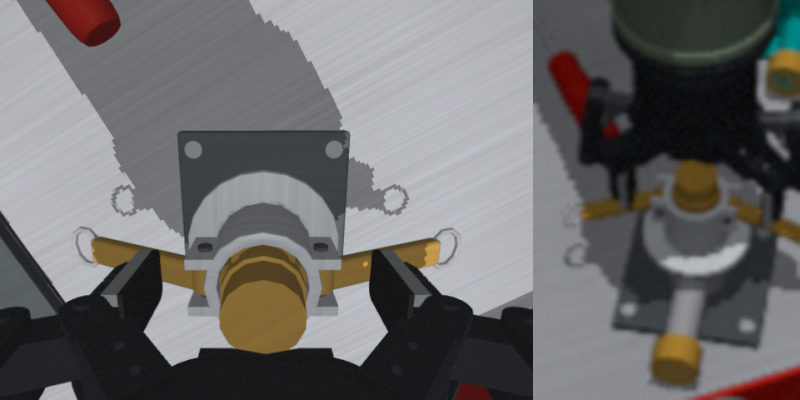

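Emit:
move_arm([
  [0, 0, 0.05, 0, 0, 0],
  [0, 0, 0.05, 0, 0, 0],
  [0, 0, 0.05, 0, 0, 0],
])

```text
clock: 21.3
position: [0.6101, 0.0516, 0.0633]
tool_rot: [3.141, 0.001, 2.64]
force: [-0.9, -0.8, 10.4]
grip_width: 0.0855
```

Emit:
move_arm([
  [0, 0, 0.05, 0, 0, 0],
  [0, 0, 0.05, 0, 0, 0],
  [0, 0, 0.05, 0, 0, 0],
])

```text
clock: 21.6
position: [0.6101, 0.0516, 0.0595]
tool_rot: [3.141, 0.001, 2.64]
force: [0.3, -0.4, 11.0]
grip_width: 0.0854
```

```bash
python3 look2.py M9
```

```text
21.6 [0.61009898 0.05162872 0.05949347] [3.14093204e+00 9.17804582e-04 2.64033510e+00] 0.08540502315841668 [ 0.30882342 -0.39210759 10.98166138] [-0.23  0.72  0.08  1.76 -0.08  0.66  0.96]
```

View pics/M9.png

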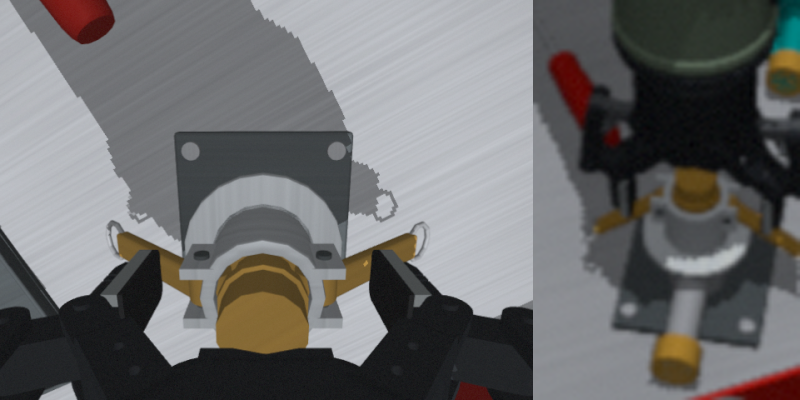

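Emit:
move_arm([
  [0, 0, 0.04, 0, 0, 0],
  [0, 0, 0.04, 0, 0, 0],
])

```text
clock: 21.9
position: [0.6102, 0.0517, 0.0576]
tool_rot: [3.141, 0.001, 2.64]
force: [-0.1, -0.8, 11.0]
grip_width: 0.0855
```

Emit:
move_arm([
  [0, 0, 0.04, 0, 0, 0],
  [0, 0, 0.04, 0, 0, 0],
])

```text
clock: 22.1
position: [0.6103, 0.0517, 0.0557]
tool_rot: [3.141, 0.001, 2.64]
force: [-0.8, -0.3, 12.6]
grip_width: 0.0855
```

Emit:
move_arm([
  [0, 0, 0.03, 0, 0, 0],
  [0, 0, 0.03, 0, 0, 0],
])

```text
clock: 22.3
position: [0.6103, 0.0516, 0.0542]
tool_rot: [3.141, 0.001, 2.64]
force: [-1.1, -1.4, 15.9]
grip_width: 0.0855
```

```bash
python3 look2.py M10
```

```text
22.3 [0.61026131 0.05160468 0.05423735] [3.14077756e+00 1.21104777e-03 2.64031361e+00] 0.08551043010190418 [-1.13166044 -1.3698618  15.91357343] [-0.23  0.73  0.08  1.76 -0.08  0.65  0.96]
```

View pics/M10.png

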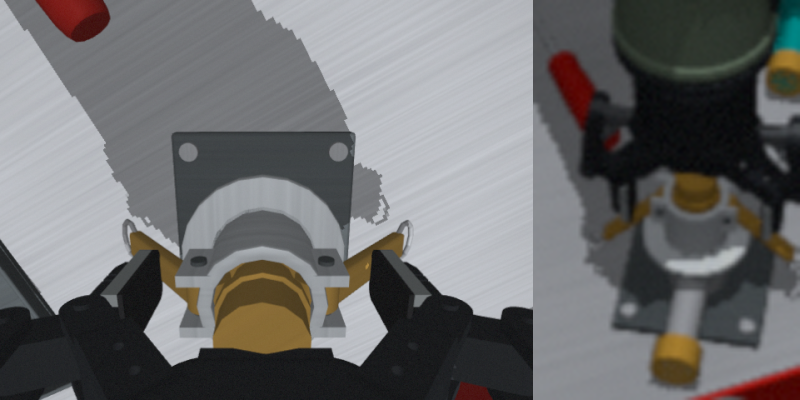

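Emit:
move_arm([
  [0, 0, 0.02, 0, 0, 0],
  [0, 0, 0, 0, 0, 0],
])

```text
clock: 22.6
position: [0.6102, 0.0514, 0.0539]
tool_rot: [3.141, 0.001, 2.64]
force: [-1.8, -1.5, 15.5]
grip_width: 0.0854
```

Emit:
move_arm([
  [0, 0, 0.02, 0, 0, 0],
  [0, 0, 0, 0, 0, 0],
])

```text
clock: 22.8
position: [0.6102, 0.0513, 0.0535]
tool_rot: [3.141, 0.001, 2.64]
force: [-2.0, -2.0, 18.5]
grip_width: 0.0851
```

Emit:
move_arm([
  [0, 0, 0.02, 0, 0, 0],
  [0, 0, 0, 0, 0, 0],
])

```text
clock: 23.0
position: [0.6102, 0.0511, 0.0531]
tool_rot: [3.141, 0.001, 2.64]
force: [-3.5, -2.6, 21.0]
grip_width: 0.0859
```

```bash
python3 look2.py M11;python3 - <<'E'
import cv2
from workcell import viewer
im=viewer.grab_frame("wrist")[:,:,::-1]
cv2.imwrite("pics/M11w.png",cv2.resize(im[230:420,110:530].copy(),(800,362),interpolation=cv2.INTER_CUBIC))
E
```

```text
23.0 [0.61018757 0.05110874 0.05311893] [3.14127795e+00 1.31321157e-03 2.64001079e+00] 0.08591947634776262 [-3.48629984 -2.64889032 20.96780615] [-0.23  0.73  0.08  1.76 -0.08  0.65  0.96]
```

View pics/M11w.png

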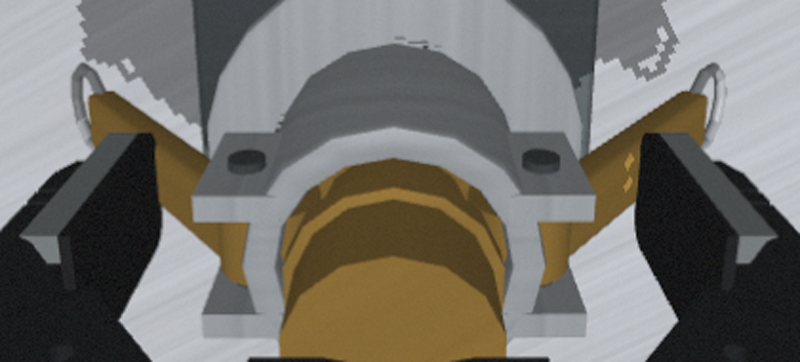

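View pics/M11.png

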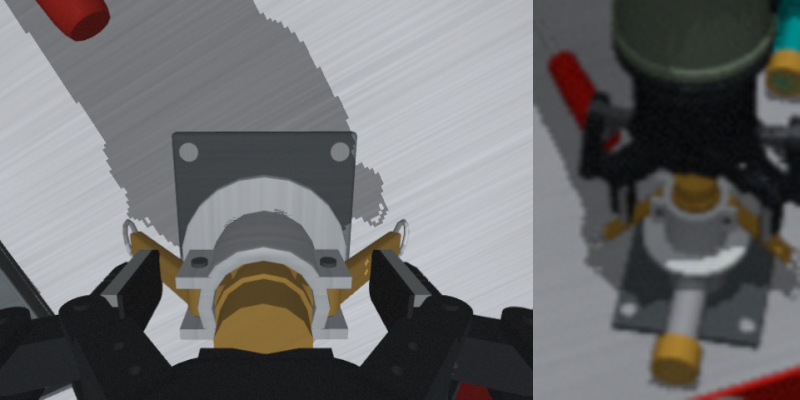

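```bash
cat > ang.py <<'E'
from workcell import viewer
from h import *
def corners(a,side,ctr,zp,yaw=np.radians(-28.5)):
    e=np.pi/4-a; u=np.array([np.cos(e),np.sin(e)]); nrm=np.array([-np.sin(e),np.cos(e)])
    out=[]
    for sx in (-.006,.006):
        for t in (.003,-.003):
            yz=u*.062+nrm*t; L=np.array([sx,side*(.022+yz[0]),zp+yz[1]])
            out.append([ctr[0]+L[0]*np.cos(yaw)-L[1]*np.sin(yaw),ctr[1]+L[0]*np.sin(yaw)+L[1]*np.cos(yaw),L[2]])
    return out
E
python3 - <<'E'
from ang import *
for nm in ("wrist","scene"):
  c=viewer.camera_info(nm)
  for side in (1,-1):
    for a in (1.45,1.55,1.65):
        print(nm,side,a,proj(c,corners(a,side,(.6096,.0516),.0865)).round(1).tolist())
E
```

```text
wrist 1 1.45 [[511.6, 287.5], [496.6, 283.0], [507.9, 316.8], [493.3, 311.5]]
wrist 1 1.55 [[496.1, 282.8], [481.2, 278.9], [492.8, 311.4], [478.2, 306.8]]
wrist 1 1.65 [[480.7, 278.7], [465.9, 275.4], [477.7, 306.6], [463.3, 302.7]]
wrist -1 1.45 [[124.2, 289.0], [139.2, 284.4], [128.2, 318.3], [142.8, 312.9]]
wrist -1 1.55 [[139.7, 284.2], [154.6, 280.2], [143.3, 312.7], [157.8, 308.1]]
wrist -1 1.65 [[155.1, 280.0], [170.0, 276.6], [158.3, 307.9], [172.8, 303.9]]
scene 1 1.45 [[356.9, 292.9], [355.2, 293.9], [356.2, 297.2], [354.5, 298.3]]
scene 1 1.55 [[355.1, 294.0], [353.2, 294.9], [354.4, 298.3], [352.5, 299.2]]
scene 1 1.65 [[353.1, 294.9], [351.0, 295.7], [352.4, 299.3], [350.3, 300.0]]
scene -1 1.45 [[292.6, 284.8], [294.4, 286.2], [291.5, 289.0], [293.3, 290.5]]
scene -1 1.55 [[294.4, 286.3], [296.3, 287.7], [293.3, 290.5], [295.2, 291.9]]
scene -1 1.65 [[296.4, 287.7], [298.5, 289.0], [295.3, 292.0], [297.4, 293.3]]
```

Emit:
move_arm([
  [0, 0, 0.02, 0, 0, 0],
  [0, 0, 0, 0, 0, 0],
])

```text
clock: 23.35
position: [0.6102, 0.0509, 0.0527]
tool_rot: [3.141, 0.001, 2.64]
force: [-4.3, -2.7, 22.6]
grip_width: 0.0857
```

```bash
python3 - <<'E'
import cv2
from workcell import viewer
im=viewer.grab_frame("wrist")[:,:,::-1]
cv2.imwrite("pics/M12w.png",cv2.resize(im[230:420,110:530].copy(),(800,362),interpolation=cv2.INTER_CUBIC))
from ang import *
c=viewer.camera_info("wrist")
for side in (1,-1):
    for a in (1.6,1.65): print(((proj(c,corners(a,side,(.6096,.0516),.0865))-[110,230])*1.905).round(0).tolist())
E
```

```text
[[723.0, 97.0], [694.0, 90.0], [717.0, 151.0], [689.0, 143.0]]
[[708.0, 93.0], [680.0, 87.0], [702.0, 146.0], [675.0, 139.0]]
[[71.0, 100.0], [100.0, 92.0], [78.0, 153.0], [106.0, 145.0]]
[[86.0, 96.0], [114.0, 89.0], [92.0, 149.0], [120.0, 141.0]]
```

View pics/M12w.png

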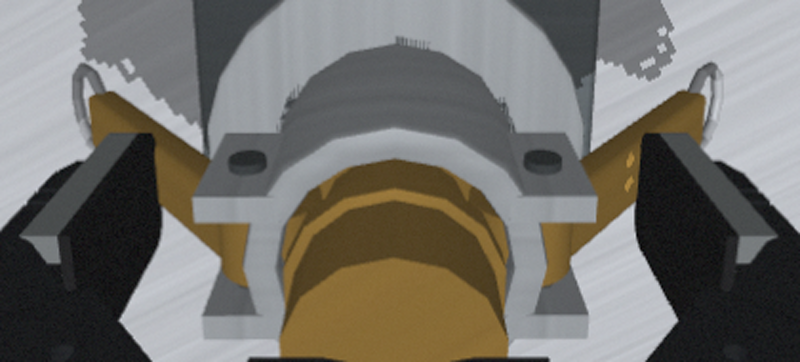

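Emit:
move_arm([
  [0, 0, -0.1, 0, 0, 0],
  [0, 0, -0.3, 0, 0, 0],
  [0, 0, -0.7, 0, 0, 0],
  [0, 0, -1, 0, 0, 0],
  [0, 0, -1, 0, 0, 0],
])

```text
clock: 23.9
position: [0.6092, 0.0517, 0.1298]
tool_rot: [-3.141, -0.001, 2.641]
force: [0.2, 0.1, 0.1]
grip_width: 0.0855
```

Emit:
move_arm([
  [0, 0, -1, 0, 0, 0],
  [0, 0, -1, 0, 0, 0],
  [0, 0, -1, 0, 0, 0],
  [0, 0, 0, 0, 0, 0],
])

```text
clock: 24.3
position: [0.6109, 0.0519, 0.2074]
tool_rot: [3.139, 0.003, 2.64]
force: [0.4, -0.3, -0.9]
grip_width: 0.0853
```

```bash
python3 look2.py N1;python3 - <<'E'
import cv2
from workcell import viewer
im=viewer.grab_frame("wrist")[:,:,::-1]
cv2.imwrite("pics/N1w.png",cv2.resize(im[150:330,200:440].copy(),(800,600),interpolation=cv2.INTER_CUBIC))
from ang import *
c=viewer.camera_info("wrist")
for side in (1,-1):
    for a in (1.55,1.65): print(((proj(c,corners(a,side,(.6096,.0516),.0865))-[200,150])*3.333).round(0).tolist())
E
```

```text
24.3 [0.61087671 0.05186149 0.20743703] [3.13865307 0.00345029 2.64039635] 0.08527795413507219 [ 0.42644793 -0.2941376  -0.91025111] [-0.25  0.53  0.11  1.67 -0.07  0.95  0.95]
[[706.0, 199.0], [683.0, 195.0], [703.0, 252.0], [681.0, 248.0]]
[[683.0, 195.0], [659.0, 192.0], [680.0, 248.0], [657.0, 244.0]]
[[81.0, 201.0], [104.0, 197.0], [85.0, 254.0], [107.0, 250.0]]
[[105.0, 197.0], [129.0, 194.0], [108.0, 250.0], [131.0, 246.0]]
```

View pics/N1w.png

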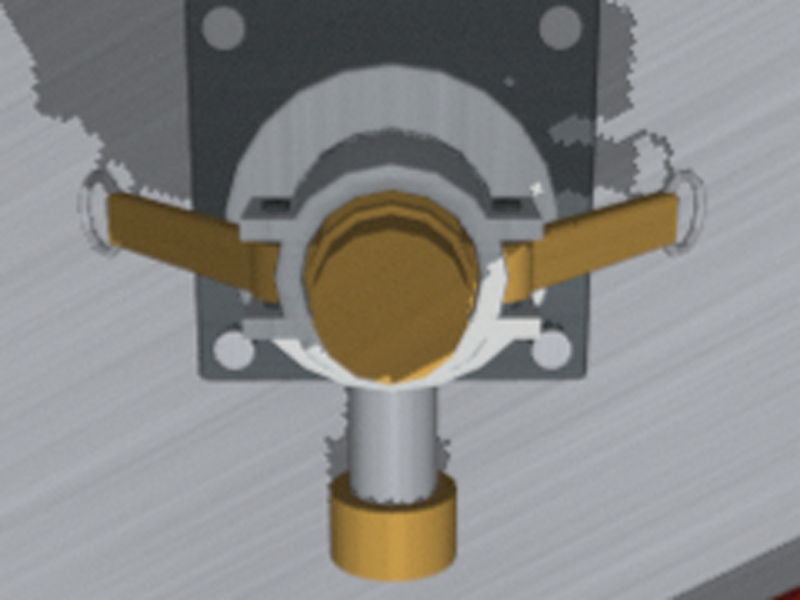

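View pics/N1.png

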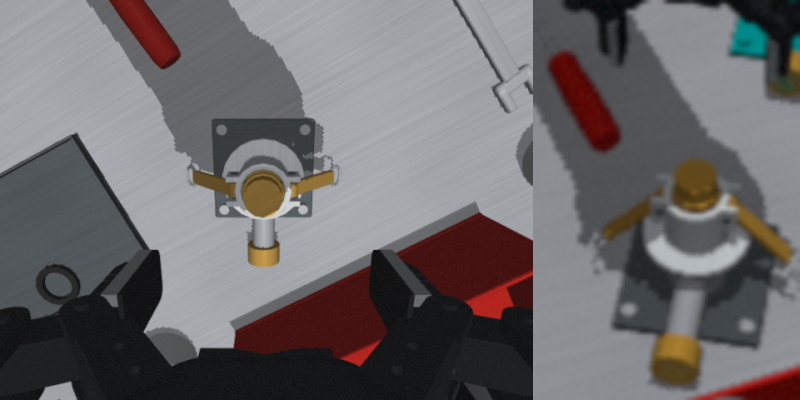

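```bash
python3 -c "
from workcell import workorder,bot
print(workorder.job_done(), bot.observe()['clock'])"
```

```text
the job is handed in; nothing more can be done
the job is handed in; nothing more can be done
```

The smaller brass adapter is seated in the grey coupler, nose down and upright. Both cam arms are down, and I handed the job in at about 24 s of the 53 s allowed.

- **Seating:** The nose met the seal with the tool at about 0.1057 m. The force then rose about 3.5 N per mm, as the seal should. I estimate the squeeze peaked near 2 mm, below the 4.5 mm crush limit, and I eased off before letting go. The rim turned out to be about 3 mm lower than nominal.
- **Cam arms:** They started uneven, about 0.2 rad apart. I pressed both with the open fingers; the higher one moved first until they matched, and they then stayed level all the way down. The force was 6 to 13 N on the way and rose to 23 N for the two together at the end.
- **Last checks:** At the last press the arms no longer moved in the picture. After letting go, the arm ends lay within about 5 enlarged pixels of where a 1.65 rad angle puts them. The adapter was upright with its knob above the rim, the tool was clear and its force read near zero.
- **What disagreed or was not checked:** The wrist camera and the fixed cameras differed by 1 to 4 mm, so I used values in between and watched the contact force. A small sideways force of about 5 N appeared at the end stop. I did not measure the final seal squeeze; I inferred it from the arm angles.

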